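# Rack the microscope focus shafts all one way round

### The arm

A 7-joint arm with a two-finger parallel gripper is mounted at the origin on the work surface. World frame = base frame: x ahead of the robot, y to its left, z up, the work surface at z = 0. Lengths are in m, angles in degrees, forces in N, time in s.
With the tool pointing down it reaches from about 0.425 to 0.925 m from the base axis. Payload 6.8 kg.
Tool frame: the origin (TCP) lies at the very end of the fingers, on their centre line; the grasp point (between the pads) lies 19 mm behind it; z points along the fingers, y is the line along which they close (so a half turn about z gives the same grasp; the last joint's range is limited). The gripper opens to 85 mm and grips with 20 to 120 N. Pads are 22 mm wide; open, the fingers measure 114 mm over their backs; the gripper's body (76 mm by 85 mm) begins 54 mm behind the grasp point. The pads swing forward as they close: fully open they stand 13 mm farther back than shut.
Start: joints at [67.832, 27.33, 1.283, 89.118, -0.659, 63.558, -4.761], TCP at [0.186, -0.649, 0.231] pointing down, gripper open.
Joint ranges: [-169.35, 169.35], [-19.33, 120.38], [-80.79, 83.38], [13.8, 139.57], [-78.32, 258.32], [9.67, 109.79], [-169.56, 169.56]. Speed limits (degrees/s): [136.94, 136.94, 180, 180, 180, 180, 180].

### API

Orientations are given as a 3x3 rotation matrix whose columns are the frame's x, y, z axes.
In Python, from workcell import manip, eyes gives the robot as it stands.
- The arm moves only by the tool play_rows, never from a script. Its argument "targets" is a list of rows, each a list of 3 entries, a list of its own where there are three numbers: the turn, a rotation vector about the world's x, y, z each as a share of pi rad, from -1 to 1, then the shift along the world's x, y, z each as a share of 0.15 m, from -1 to 1, then the opening, from -1 (shut) to 1 (fully open). A call has 1 to 5 rows; each row is the pose to reach, as a shift and turn from the pose commanded when the call began, turning the shorter way round; what a row does not reach only later rows make up. A row lasts 1/12 s, in which the tool goes at most 41.7 mm and 7.16 degrees, less where a joint would pass 70% of its speed; a pose out of reach is approached as far as the arm can. A call with a number of a shift or a turn outside -1 to 1 is refused whole. A call with a gripper value outside its range is refused whole. The fingers move at their own pace and stop on an object; "force" is the grip in N (left out, the last holds). Time passes only in rows, so rows that repeat a pose let the fingers close. It gives the time, the measured TCP pose, the force, the opening and the grip force at its end, in the units of the state.
- manip.get_obs(): the state, without advancing time (a new reading comes with each control period).
- eyes.camera(name): name is "scene" or "side" or "wrist"; returns a dict with "pixels" (480x640x3 uint8, blue, green, red), "K" (3x3 intrinsics, pixels), "k1" (the pictures are not rectified: a ray, as slopes to the right and down, at radius r is drawn at 1 + k1 r^2 times it, then the intrinsics apply), "world_from_camera" (4x4, takes a point from camera to world coordinates). Camera axes: x right, y up, looking along -z (the intrinsics and any distortion apply to the point x, -y, -z); pixel columns grow to the right and rows downward; lengths in m; the calibration is good to about 2 mm. A picture is of the moment at which its call begins. There is no depth.
- manip.job_done(): hands the job in; it is judged then, once.
The state is a dict: "t": time; "joint_pos": joint angles; "joint_vel": joint speeds; "joint_efforts": joint torques, N m; "eef_pos": TCP position; "ee_rot": TCP orientation; "contact_force": force on the tool from outside, world axes, zero at the start; "ft_torque": the same for the moment, N m; "gripper_width": finger opening in m; "gripper_force": force on a finger pad.
Only numpy, scipy, OpenCV 4.12 (cv2) and the standard library are available. Lean on these libraries where they do the work, as an engineer would, in place of code of your own. Each camera call takes 0.05 s, during which the arm holds its last target. There are 200 camera calls.

### The job

Gently lay the three loose black focus shafts in the free grooves of the shaft rack, one in each, all with the chamfered end towards the blue fence, like the one already racked. The chamfer is hard to see, so find it by feel: try the shaft in the bore of the white focus housing without ramming it, where a chamfered end goes in deeper than a square one. Leave the racked shaft and everything else on the bench where they are.

Things in the scene. Friction and masses are not known exactly. Their poses are not given: they have to be found in the camera images.
- shaft_a: black focus shaft, dia 18, 140 long, 0.18-0.34 kg, with a bright square seat 22 x 22, 30 long, round its middle (grip here; it lies on this seat, axis 11 above the bench). Origin mid-shaft on the axis, x along it, ends at x = +70 and -70: one square, flat dia 18; the other chamfered over 10 long down to dia 11. Which is which differs between shafts and is not told
- shaft_b: black focus shaft, dia 18, 140 long, 0.18-0.34 kg, with a bright square seat 22 x 22, 30 long, round its middle (grip here; it lies on this seat, axis 11 above the bench). Origin mid-shaft on the axis, x along it, ends at x = +70 and -70: one square, flat dia 18; the other chamfered over 10 long down to dia 11. Which is which differs between shafts and is not told
- shaft_c: black focus shaft, dia 18, 140 long, 0.18-0.34 kg, with a bright square seat 22 x 22, 30 long, round its middle (grip here; it lies on this seat, axis 11 above the bench). Origin mid-shaft on the axis, x along it, ends at x = +70 and -70: one square, flat dia 18; the other chamfered over 10 long down to dia 11. Which is which differs between shafts and is not told
- racked: finished focus shaft, the same part, already lying in the rack's groove at rack x = +26, chamfered end to the blue fence; stays where it is
- rack: fixed shaft rack. Origin on the bench under the middle of the rails. Four grooves along its y, at x = -78, -26, +26 (taken), +78: 90 degree V notches, 16 deep, in white 12 thick rails at y = -38 and +38, tops 43 high; a shaft in a groove has its axis 40 above the bench. Base plate 250 x 156 x 8, open between the rails. Blue fence on the +y side, inner face y = +85, top 58 high
- rack_fence (a point): middle of the inner face of the rack's blue fence, 40 above the bench; axes as the rack's
- housing: fixed white focus-drive housing on a dark foot plate (136 x 112 x 8), 96 (x) x 86 (y) x 81 high, black focus knobs on its +y side reaching y = +90, a level bore with a brass lead-in bush in its -y face. Origin under the middle, on the bench
- bore_mouth (a point): centre of the mouth of the housing's bore, 50 above the bench, in the housing's -y face, 40 from its origin; axes as the housing's: the bore runs level from here along +y. Its mouth is coned from dia 27.6 to 20.6 over the first 6; at 34 a shoulder narrows it to 16.4: a square end stops there; a chamfered end noses on and stops 7 to 10 deeper
- jar_a: specimen jar with black lid, dia 29, 53 high; bystander, origin in the middle of its underside
- jar_b: specimen jar with black lid, dia 29, 53 high; bystander, origin in the middle of its underside
- knob: loose black focus knob, dia 47, 32 high; bystander, origin in the middle of its underside
- dust_cap: flat black dust cap, dia 58, 12 high; bystander, origin in the middle of its underside
- phase_slider: flat aluminium phase slider with a black face, 48 x 180 x 9 (long along its y); bystander, origin in the middle of its underside
- cleaner: white bottle of lens cleaner with a blue cap, dia 48, 145 high; bystander, origin in the middle of its underside
- lens_carton: small white carton, 80 x 80 x 55 high; bystander, origin in the middle of its underside
- driver: screwdriver with a red handle, 180 long, lying along its x; bystander
Mind the look-alikes: they are no part of the job. Leave any turquoise look-alike of the shaft_a alone.

How it is judged:
By the outcome, as a careful person would: the job done as asked, in the order asked, and still so for the second after the job is handed in, with the robot touching nothing.
It also fails if it takes over 72 s, if anything falls off the work surface, if the arm or the gripper's body presses on something with over 40 N, if the wrist force passes 120 N, or if a joint passes its speed limit or range.

## Working session

There is one attempt and no reset: what is moved stays moved. The work goes in short steps, Python scripts to look and compute and a tool call to move; the robot and the scene stay as the last step left them, time stands still between calls to the robot, and variables do not carry over. Pictures are saved under pics/ and viewed, at most 10 in all, crops included, and the job is handed in when it is done.

Besides the shell and the picture viewer there is one more tool, called by a JSON object that holds its "fn" and its "kwargs", one argument or row to a line. play_rows: Moves the arm, as the interface text tells. Shift numbers are shares of 0.15 m and turn numbers shares of pi rad, none past 1 either way. Its arguments: {"type":"object","properties":{"targets":{"type":"array"},"force":{"type":"number"}},"required":["targets"]}

```bash
ls; mkdir -p pics
cat > h.py <<'E'
import numpy as np, cv2
from workcell import manip, eyes
def shot(name,fn):
    c=eyes.camera(name); cv2.imwrite('pics/'+fn+'.png',c['pixels']); np.savez('pics/'+fn+'.npz',**c); return c
def load(fn): return dict(np.load('pics/'+fn+'.npz'))
def ray(c,uv):
    K=np.array(c['K']);k=float(c['k1']); d=np.array([[k,0,0,0]],float)
    p=cv2.undistortPoints(np.array(uv,float).reshape(-1,1,2),K,d).reshape(-1,2)
    T=np.array(c['world_from_camera']); v=np.c_[p[:,0],-p[:,1],-np.ones(len(p))]@T[:3,:3].T
    return T[:3,3],v
def plane(c,uv,z):
    o,v=ray(c,uv); return o+v*((z-o[2])/v[:,2])[:,None]
def proj(c,P):
    T=np.array(c['world_from_camera']); q=(np.array(P,float).reshape(-1,3)-T[:3,3])@T[:3,:3]
    return cv2.projectPoints(np.c_[q[:,0],-q[:,1],-q[:,2]],np.zeros(3),np.zeros(3),np.array(c['K']),np.array([c['k1'],0,0,0],float))[0].reshape(-1,2)
E
python3 - <<'E'
from h import *
for n in ['scene','side']:
    c=shot(n,n+'0'); print(n,c['K'].tolist(),c['k1'],np.round(c['world_from_camera'],3).tolist())
o=manip.get_obs(); print(o)
E
```

```text
pics
scene [[545.783102593781, 0.0, 320.4057393017224], [0.0, 545.783102593781, 240.32733008895295], [0.0, 0.0, 1.0]] -0.1212414131908532 [[-0.696, -0.395, 0.599, 1.415], [0.717, -0.359, 0.597, 0.844], [-0.021, 0.846, 0.533, 0.842], [0.0, 0.0, 0.0, 1.0]]
side [[488.32415706427724, 0.0, 321.24884114198846], [0.0, 488.32415706427724, 237.23565602036595], [0.0, 0.0, 1.0]] -0.07656645880172479 [[0.995, 0.055, -0.079, 0.427], [-0.096, 0.614, -0.784, -0.82], [0.006, 0.788, 0.616, 0.671], [0.0, 0.0, 0.0, 1.0]]
{'t': 0.1, 'joint_pos': array([67.83229998, 27.37191915,  1.27933593, 89.17158752, -0.65922689,
       63.55860541, -4.76099326]), 'joint_vel': array([ 0.01746388, -0.00811127, -0.11565328, -0.13682913, -0.03106333,
       -0.07351421,  0.01853587]), 'joint_efforts': array([ 4.81621057e-03, -5.97756422e+01,  1.61371775e+00, -2.81953794e+01,
        1.27825429e-02,  5.00193695e-03,  2.88025501e-05]), 'eef_pos': array([ 0.18561465, -0.64842566,  0.23042041]), 'ee_rot': array([[ 9.61376860e-01,  2.75234845e-01, -5.59213572e-04],
       [ 2.75235392e-01, -9.61375606e-01,  1.55695943e-03],
       [-1.09084800e-04, -1.65074013e-03, -9.99998632e-01]]), 'contact_force': array([ 0.43314823, -0.39401311, -0.42073485]), 'ft_torque': array([-0.03060882, -0.0076898 ,  0.03176188]), 'gripper_force': 0.0, 'gripper_width': 0.08559786685852831}
```

View pics/scene0.png

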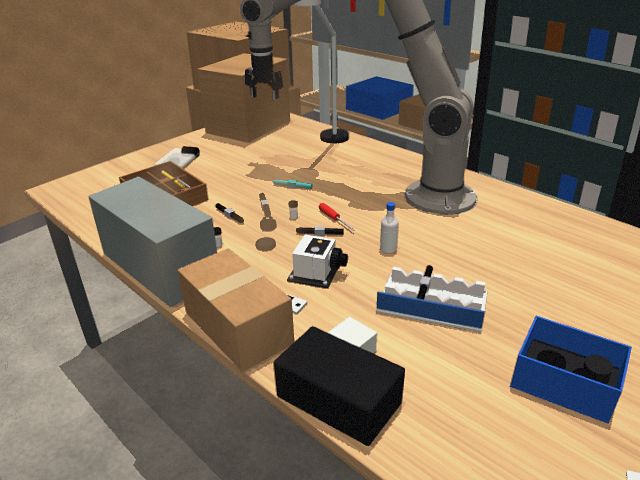

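View pics/side0.png

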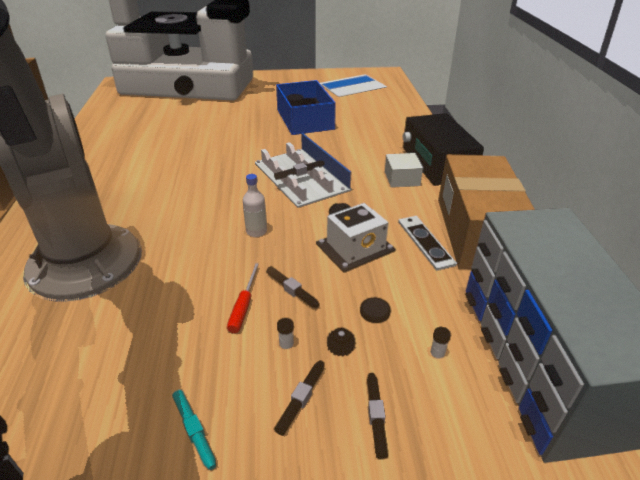

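Side view: loose shafts have seats at about (292,286), (301,394) and (376,412). The turquoise look-alike is at (193,430), the housing bore at (369,240) and the rack at (302,172). Next I'll enlarge the housing and rack.

Run:
```python
from h import *
s=load('side0');a=s['pixels']
b=load('scene0')['pixels']
def crop(im,x,y,w,h): return cv2.resize(im[y:y+h,x:x+w],(400,300),interpolation=cv2.INTER_CUBIC)
m=np.vstack([np.hstack([crop(a,310,190,100,75),crop(a,247,130,112,84)]),np.hstack([crop(b,276,220,84,63),crop(b,370,250,124,93)])])
cv2.imwrite('pics/mos.png',m)
# shafts
hsv=cv2.cvtColor(a,cv2.COLOR_BGR2HSV)
for n,(x,y,r) in dict(n1=(292,286,33),n2=(301,394,50),n3=(376,412,48)).items():
    mask=np.zeros(a.shape[:2],np.uint8)
    m=((a.max(2)<70)|((hsv[...,1]<60)&(a.max(2)>90))).astype(np.uint8)
    k,l,st,ce=cv2.connectedComponentsWithStats(m)
    lab=l[y,x]; ys,xs=np.where(l==lab)
    P=plane(s,np.c_[xs,ys],0.011)[:,:2]
    c=P.mean(0);u=np.linalg.svd(P-c,full_matrices=False)[2][0]; t=(P-c)@u; w=(P-c)@[-u[1],u[0]]
    mid=c+u*(t.max()+t.min())/2
    sm=(a[ys,xs].max(1)>100); 
    print(n,len(xs),'cen',c.round(4),'mid',mid.round(4),'len',np.ptp(t).round(4),'w',np.ptp(w).round(4),'ang',np.degrees(np.arctan2(u[1],u[0])).round(1),'seat',P[sm].mean(0).round(4), sm.sum())
```

```text
n1 410 cen [ 0.4502 -0.1408] mid [ 0.4485 -0.1386] len 0.1205 w 0.0306 ang -53.0 seat [ 0.4404 -0.1207] 127
n2 892 cen [ 0.439  -0.3791] mid [ 0.4417 -0.3748] len 0.144 w 0.0257 ang -121.5 seat [ 0.4427 -0.3682] 236
n3 922 cen [ 0.5534 -0.4229] mid [ 0.5537 -0.4179] len 0.1435 w 0.0228 ang -93.8 seat [ 0.5551 -0.4103] 258
```

View pics/mos.png

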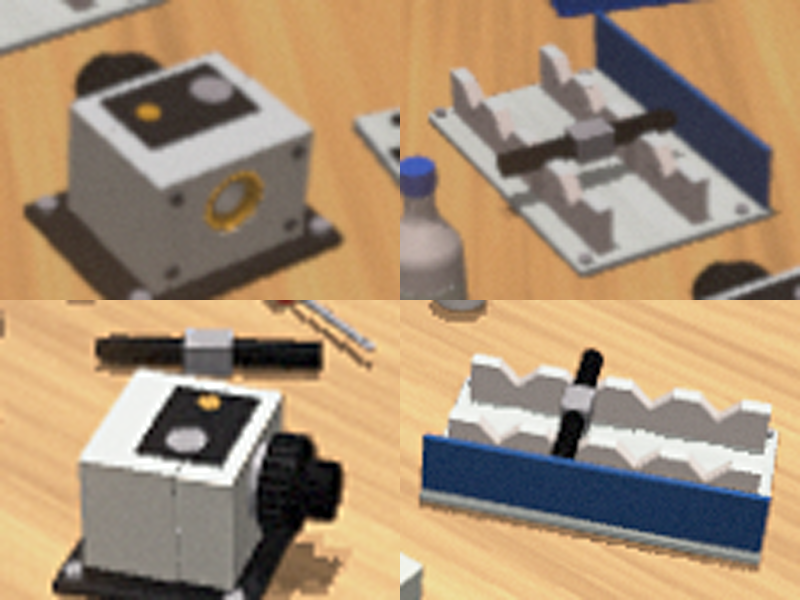

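Run:
```python
from h import *
s=load('side0');b=load('scene0')
def pk(c,pts,off,sc,org,z): 
    p=(np.array(pts,float)-off)/sc+org; return plane(c,p,z)[:,:2]
def rep(n,P):
    print(n,P.round(4).tolist(),'mean',P.mean(0).round(4),'edges',np.linalg.norm(P-np.roll(P,-1,0),axis=1).round(4),'ang',[round(float(np.degrees(np.arctan2(*(q-p)[::-1]))),1) for p,q in zip(P,np.roll(P,-1,0))])
rep('house side',pk(s,[(72,108),(215,52),(311,130),(162,188)],(0,0),4,(310,190),.081))
rep('house scene',pk(b,[(80,462),(135,370),(283,393),(235,472)],(0,300),400/84,(276,220),.081))
rep('bore side',pk(s,[(235,203)],(0,0),4,(310,190),.05))
rep('rack base side',pk(s,[(585,273),(430,115),(773,212)],(400,0),400/112,(247,130),.008))
rep('fence top side',pk(s,[(597,15),(770,152)],(400,0),400/112,(247,130),.058))
rep('fence top scene',pk(b,[(425,436),(770,497)],(400,300),400/124,(370,250),.058))
rep('racked side ax',pk(s,[(500,163),(592,140),(674,117)],(400,0),400/112,(247,130),.040))
rep('racked scene ax',pk(b,[(593,352),(578,402)],(400,300),400/124,(370,250),.043))
```

```text
house side [[0.5236, -0.0028], [0.6061, 0.0419], [0.6434, -0.0327], [0.5604, -0.0736]] mean [ 0.5834 -0.0168] edges [0.0938 0.0834 0.0925 0.0798] ang [28.5, -63.4, -153.7, 117.5]
house scene [[0.6535, -0.0145], [0.5688, -0.0593], [0.5309, 0.0184], [0.605, 0.0526]] mean [ 0.5896 -0.0007] edges [0.0957 0.0864 0.0816 0.0828] ang [-152.1, 116.0, 24.8, -54.2]
bore side [[0.6029, -0.0501]] mean [ 0.6029 -0.0501] edges [0.] ang [0.0]
rack base side [[0.4705, 0.1476], [0.3645, 0.373], [0.6074, 0.212]] mean [0.4808 0.2442] edges [0.249  0.2913 0.1512] ang [115.2, -33.5, -154.8]
fence top side [[0.498, 0.4312], [0.6029, 0.2105]] mean [0.5504 0.3209] edges [0.2443 0.2443] ang [-64.6, 115.4]
fence top scene [[0.6072, 0.2237], [0.5, 0.4451]] mean [0.5536 0.3344] edges [0.246 0.246] ang [115.8, -64.2]
racked side ax [[0.4172, 0.2423], [0.4835, 0.2684], [0.5453, 0.2965]] mean [0.482  0.2691] edges [0.0712 0.0679 0.139 ] ang [21.5, 24.4, -157.1]
racked scene ax [[0.4184, 0.2417], [0.481, 0.2711]] mean [0.4497 0.2564] edges [0.0692 0.0692] ang [25.2, -154.8]
```

{"fn": "play_rows", "kwargs": {
  "targets": [
    [[0,0,0.19],[1,0.8,0],1],
    [[0,0,0.19],[1,0.8,0],1],
    [[0,0,0.19],[1,0.8,0],1],
    [[0,0,0.19],[1,0.8,0],1],
    [[0,0,0.19],[1,0.8,0],1]
  ]
}}

```text
t: 0.52
eef_pos: [0.3401, -0.5249, 0.2311]
ee_rot: [[0.632, 0.775, 0.002], [0.775, -0.632, 0.002], [0.003, -0.0, -1.0]]
contact_force: [0.4, 1.0, -0.1]
gripper_width: 0.0852
gripper_force: 0.0
```

{"fn": "play_rows", "kwargs": {
  "targets": [
    [[0,0,0.12],[1,0.8,0],1],
    [[0,0,0.12],[1,0.8,0],1],
    [[0,0,0.12],[1,0.8,0],1],
    [[0,0,0.12],[1,0.8,0],1],
    [[0,0,0.12],[1,0.8,0],1]
  ]
}}

```text
t: 0.93
eef_pos: [0.4896, -0.4044, 0.2311]
ee_rot: [[0.308, 0.952, 0.002], [0.952, -0.308, 0.002], [0.003, 0.001, -1.0]]
contact_force: [0.9, 0.1, 0.1]
gripper_width: 0.085
gripper_force: 0.0
```

Run:
```python
from h import *
c=shot('wrist','w1'); print(np.round(c['world_from_camera'],3).tolist(),c['K'][0][0],c['k1'])
o=manip.get_obs(); print(o['t'],o['eef_pos'],o['ee_rot'].round(3).tolist(),o['joint_pos'])
```

```text
[[0.951, 0.295, 0.089, 0.512], [-0.308, 0.909, 0.281, -0.332], [0.001, -0.294, 0.956, 0.374], [0.0, 0.0, 0.0, 1.0]] 401.3337807139119 -0.012418365904221025
0.9833 [ 0.49345055 -0.40043697  0.23115778] [[0.303, 0.953, 0.004], [0.953, -0.303, 0.004], [0.005, 0.002, -1.0]] [ 46.17347827  24.65556985 -16.97306214  93.92536571   7.51226273
  62.50755135   9.58506923]
```

View pics/w1.png

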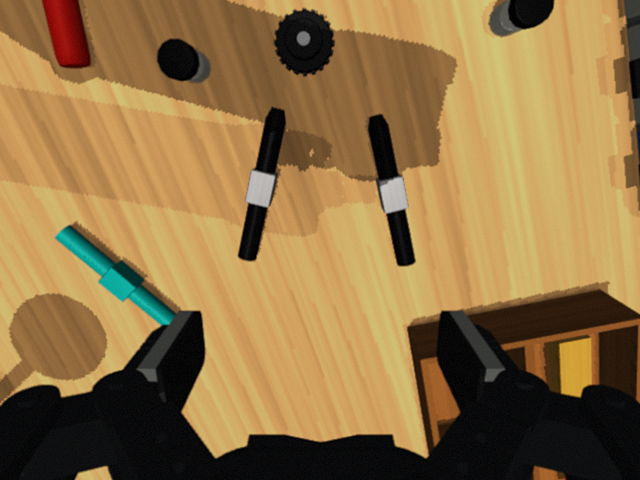

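The wrist view shows both shafts. Their seats are at about (261,188) and (393,195), and both upper ends, (277,113) and (377,120), look tapered. I'll measure the seats from here.

```bash
cat >> h.py <<'E'
def seat(c,u,v,z=.022):
    "seat top centre and shaft direction from the wrist view near pixel (u,v)"
    a=c['pixels']; hs=cv2.cvtColor(a,cv2.COLOR_BGR2HSV)
    m=((hs[...,1]<45)&(hs[...,2]>125)).astype(np.uint8)
    _,l,_,_=cv2.connectedComponentsWithStats(m); ys,xs=np.where(l==l[v,u])
    P=plane(c,np.c_[xs,ys],z)[:,:2].astype(np.float32)
    r=cv2.minAreaRect(P*1000)
    m2=(a.max(2)<60).astype(np.uint8); m2[ys,xs]=1
    m2=cv2.morphologyEx(m2,cv2.MORPH_CLOSE,np.ones((5,5),np.uint8))
    _,l,_,_=cv2.connectedComponentsWithStats(m2); ys,xs=np.where(l==l[v,u])
    Q=plane(c,np.c_[xs,ys],.012)[:,:2]; q=Q.mean(0); d=np.linalg.svd(Q-q,full_matrices=False)[2][0]
    if d[1]<0: d=-d
    t=(Q-q)@d
    print('seat',np.round(r[0],1),'size',np.round(r[1],1),'rect ang',round(r[2],1),'| shaft mid',((q+d*(t.max()+t.min())/2)*1000).round(1),'len',round(np.ptp(t)*1000,1),'ang',round(float(np.degrees(np.arctan2(d[1],d[0]))),1))
E
python3 - <<'E'
from h import *
c=load('w1')
seat(c,261,188);seat(c,393,195)
E
```

```text
seat [ 442.1 -374.5] size [29.  20.9] rect ang 58.0 | shaft mid [ 441.7 -375.5] len 142.1 ang 57.9
seat [ 553.3 -416.3] size [29.1 21.2] rect ang 86.6 | shaft mid [ 553.4 -417.4] len 142.4 ang 86.7
```

{"fn": "play_rows", "kwargs": {
  "targets": [
    [[0,0,-0.08],[-0.293,0.227,-0.8],0.3],
    [[0,0,-0.08],[-0.293,0.227,-0.8],0.3],
    [[0,0,-0.08],[-0.293,0.227,-0.8],0.3],
    [[0,0,-0.08],[-0.293,0.227,-0.8],0.3],
    [[0,0,-0.08],[-0.293,0.227,-0.8],0.3]
  ]
}}

```text
t: 1.4
eef_pos: [0.4392, -0.3735, 0.109]
ee_rot: [[0.539, 0.843, -0.005], [0.843, -0.538, 0.004], [0.0, -0.007, -1.0]]
contact_force: [0.4, -0.5, 0.3]
gripper_width: 0.0553
gripper_force: 0.0
```

```bash
cat >> h.py <<'E'
def st():
    o=manip.get_obs();R=o['ee_rot']; print('t',round(o['t'],2),'pos',(o['eef_pos']*1000).round(1),'xang',round(float(np.degrees(np.arctan2(R[1,0],R[0,0]))),2),'F',o['contact_force'].round(1),'w',round(o['gripper_width']*1000,1),'gf',round(float(o['gripper_force']),1)); return o
E
python3 - <<'E'
from h import *
o=st();print(o['ee_rot'].round(4).tolist())
E
```

```text
t 1.4 pos [ 439.2 -373.5  109. ] xang 57.42 F [ 0.4 -0.5  0.3] w 55.3 gf 0.0
[[0.5385, 0.8426, -0.0055], [0.8426, -0.5385, 0.0036], [0.0001, -0.0066, -1.0]]
```

{"fn": "play_rows", "kwargs": {
  "targets": [
    [[0,0,0],[0,0,-0.25],0.3],
    [[0,0,0],[0,0,-0.5],0.3],
    [[0,0,0],[0,0,-0.6],0.3],
    [[0,0,0],[0,0,-0.69],0.3],
    [[0,0,0],[0,0,-0.69],0.3]
  ]
}}

```text
t: 1.82
eef_pos: [0.4428, -0.3757, 0.0072]
ee_rot: [[0.539, 0.842, 0.0], [0.842, -0.539, 0.0], [0.0, 0.0, -1.0]]
contact_force: [-0.2, 0.2, -1.3]
gripper_width: 0.0558
gripper_force: 0.0
```

{"fn": "play_rows", "kwargs": {
  "targets": [
    [[0,0,0],[0,0,0],-0.2],
    [[0,0,0],[0,0,0],-0.3],
    [[0,0,0],[0,0,0],-0.4],
    [[0,0,0],[0,0,0],-0.8],
    [[0,0,0],[0,0,0],-0.8]
  ],
  "force": 60
}}

```text
t: 2.23
eef_pos: [0.443, -0.3758, 0.0098]
ee_rot: [[0.539, 0.842, 0.002], [0.842, -0.539, -0.002], [-0.0, 0.003, -1.0]]
contact_force: [-1.9, -0.5, 6.8]
gripper_width: 0.0204
gripper_force: 59.4
```

{"fn": "play_rows", "kwargs": {
  "targets": [
    [[0,0,0],[0,0,0],-0.8],
    [[0,0,0],[0,0,0],-0.8],
    [[0,0,0],[0,0,0],-0.8]
  ]
}}

```text
t: 2.48
eef_pos: [0.443, -0.3759, 0.0098]
ee_rot: [[0.539, 0.842, 0.003], [0.842, -0.539, -0.002], [-0.0, 0.003, -1.0]]
contact_force: [-1.0, 0.0, 5.0]
gripper_width: 0.0205
gripper_force: 59.4
```

{"fn": "play_rows", "kwargs": {
  "targets": [
    [[0,0,0],[0,0,0.1],-0.8],
    [[0,0,0.04],[0,0,0.35],-0.8],
    [[0,0,0.08],[0.15,0.15,0.6],-0.8],
    [[0,0,0.12],[0.3,0.3,0.8],-0.8],
    [[0,0,0.14],[0.45,0.45,1],-0.8]
  ]
}}

```text
t: 2.9
eef_pos: [0.5033, -0.3134, 0.1523]
ee_rot: [[0.125, 0.992, 0.001], [0.992, -0.125, -0.001], [-0.001, 0.001, -1.0]]
contact_force: [1.2, -0.7, -2.9]
gripper_width: 0.0205
gripper_force: 59.6
```

{"fn": "play_rows", "kwargs": {
  "targets": [
    [[0,0,0.188],[0.97,1,0],-0.8],
    [[0,0,0.188],[0.97,1,0],-0.8],
    [[0,0,0.188],[0.97,1,0],-0.8],
    [[0,0,0.188],[0.97,1,0],-0.8],
    [[0,0,0.188],[0.97,1,0],-0.8]
  ]
}}

```text
t: 3.32
eef_pos: [0.6492, -0.1627, 0.1506]
ee_rot: [[-0.45, 0.893, 0.0], [0.893, 0.45, -0.001], [-0.001, -0.0, -1.0]]
contact_force: [0.5, -0.5, -2.7]
gripper_width: 0.0204
gripper_force: 59.6
```

{"fn": "play_rows", "kwargs": {
  "targets": [
    [[0,0,0],[0,0,0],-0.8],
    [[0,0,0],[0,0,0],-0.8]
  ]
}}

```text
t: 3.48
eef_pos: [0.6499, -0.1597, 0.1503]
ee_rot: [[-0.45, 0.893, 0.001], [0.893, 0.45, 0.002], [0.001, 0.002, -1.0]]
contact_force: [-0.2, -1.1, -3.1]
gripper_width: 0.0201
gripper_force: 59.8
```

Run:
```python
from h import *
o=st();print(o['ee_rot'].round(4).tolist())
c=shot('wrist','w2')
```

```text
t 3.48 pos [ 649.9 -159.7  150.3] xang 116.73 F [-0.2 -1.1 -3.1] w 20.1 gf 59.8
[[-0.4498, 0.8931, 0.0012], [0.8931, 0.4498, 0.0021], [0.0013, 0.002, -1.0]]
```

View pics/w2.png

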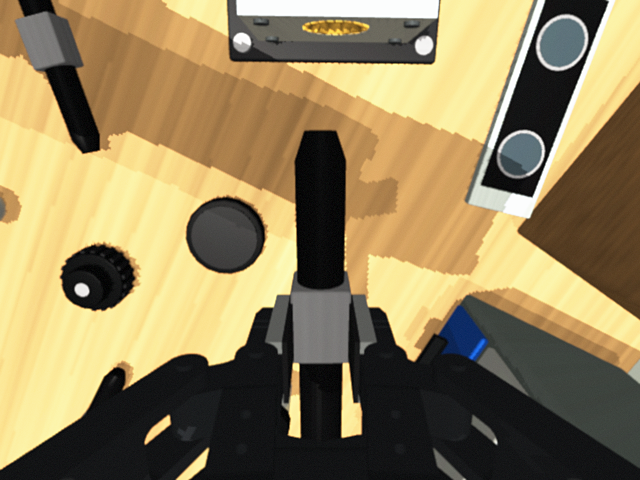

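The shaft is held straight, with its tip at (320,132) visibly tapered. The bore bush is at (335,28) and the foot-plate edge runs from (230,60) to (437,63).

```bash
cat >> h.py <<'E'
def bush(c):
    a=c['pixels'];hs=cv2.cvtColor(a,cv2.COLOR_BGR2HSV)
    m=((hs[...,0]>15)&(hs[...,0]<32)&(hs[...,1]>140)).astype(np.uint8); m[60:]=0;m[:,:280]=0;m[:,390:]=0
    ys,xs=np.where(m); p=[(xs.min()+xs.max())/2,(ys.min()+ys.max())/2]
    print('bush px',p,xs.min(),xs.max(),ys.min(),ys.max(),'->',(plane(c,[p],.05)*1000).round(1))
E
python3 - <<'E'
from h import *
c=load('w2'); bush(c)
a=c['pixels']
# foot front edge: last dark row per column above wood
pts=[]
for x in range(255,415,8):
    col=a[40:90,x].max(1); d=np.where(col<75)[0]
    if len(d): pts.append((x,40+d.max()+.5))
pts=np.array(pts); P=plane(c,pts,.0)[:,:2]
v=np.linalg.svd(P-P.mean(0))[2][0]; print('foot',P.mean(0).round(4),np.degrees(np.arctan2(v[1],v[0])).round(2), 'px',pts[0],pts[-1])
L=np.degrees(0)
z=.1515
# shaft edges between tip and seat
mid=[]
for y in range(170,265,5):
    d=np.where(a[y,270:370].max(1)<60)[0]; mid.append((270+(d.min()+d.max())/2,y))
M=plane(c,mid,z)[:,:2]; v=np.linalg.svd(M-M.mean(0))[2][0]; v*=np.sign(v[1]); print('shaft dir',np.degrees(np.arctan2(v[1],v[0])).round(2),M.mean(0).round(4))
T=plane(c,[(320,130.5)],z-.0); print('tip',T.round(4),'seat c',plane(c,[(320,317)],z+.011).round(4))
E
```

```text
bush px [np.float64(335.0), np.float64(27.0)] 302 368 20 34 -> [[601.9 -46.8  50. ]]
foot [ 0.6066 -0.0576] 26.08 px [255.   60.5] [407.   62.5]
shaft dir 117.01 [ 0.6309 -0.123 ]
tip [[ 0.6175 -0.0963  0.1515]] seat c [[ 0.6467 -0.1545  0.1625]]
```

{"fn": "play_rows", "kwargs": {
  "targets": [
    [[0,0,-0.005],[-0.046,0.2,-0.25],-0.8],
    [[0,0,-0.005],[-0.046,0.2,-0.48],-0.8],
    [[0,0,-0.005],[-0.046,0.2,-0.63],-0.8],
    [[0,0,-0.005],[-0.046,0.2,-0.677],-0.8],
    [[0,0,-0.005],[-0.046,0.2,-0.677],-0.8]
  ]
}}

```text
t: 3.95
eef_pos: [0.6392, -0.1359, 0.0464]
ee_rot: [[-0.428, 0.904, -0.005], [0.904, 0.428, -0.001], [0.001, -0.004, -1.0]]
contact_force: [-0.1, -0.6, -2.5]
gripper_width: 0.0206
gripper_force: 59.7
```

{"fn": "play_rows", "kwargs": {
  "targets": [
    [[0,0,0],[0,0,0],-0.8],
    [[0,0,0],[0,0,0],-0.8]
  ]
}}

```text
t: 4.12
eef_pos: [0.643, -0.1351, 0.0506]
ee_rot: [[-0.429, 0.903, 0.004], [0.903, 0.429, -0.001], [-0.002, 0.003, -1.0]]
contact_force: [-0.1, -0.0, -2.0]
gripper_width: 0.0203
gripper_force: 59.8
```

Run:
```python
from h import *
o=st();p=o['eef_pos']; print('n',p[:2]@[-.4396,.898],'lat',p[:2]@[.898,.4396])
c=shot('wrist','w3');s=shot('side','side3');b=shot('scene','scene3')
w=c['pixels'][0:240,120:520]; 
cs=cv2.resize(s['pixels'][190:265,320:420],(400,300),interpolation=cv2.INTER_CUBIC)
cb=cv2.resize(b['pixels'][215:290,255:355],(400,300),interpolation=cv2.INTER_CUBIC)
m=np.hstack([np.vstack([cs,cb]),np.vstack([w,w*0])[:600]]) if 0 else np.vstack([np.hstack([cs,cb]),np.hstack([w,w*0])])
cv2.imwrite('pics/m3.png',m)
```

```text
t 4.12 pos [ 643.  -135.1   50.6] xang 115.41 F [-0.1 -0.  -2. ] w 20.3 gf 59.8
n -0.40400882678612526 lat 0.5180355438107617
```

View pics/m3.png

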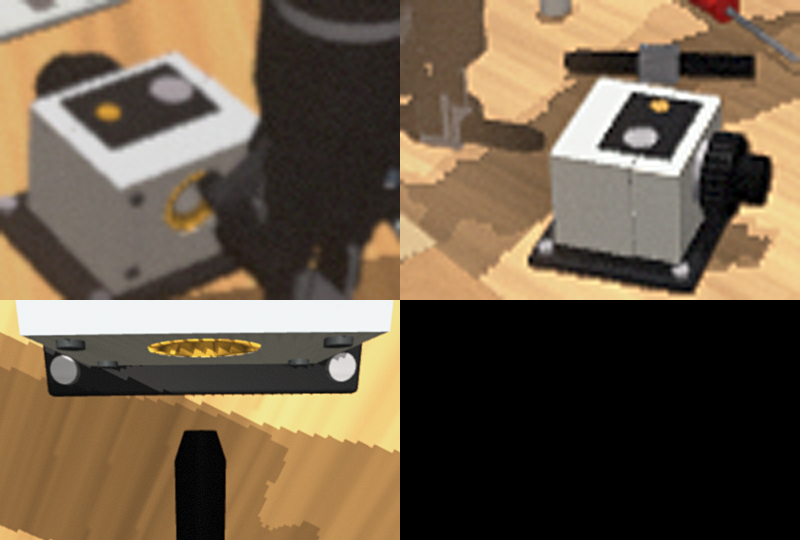

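Lower left is the wrist view: the bush centre is at about (325,48) and the shaft tip at about (320,131), nearly aligned. I'll refine from this.

```bash
cat >> h.py <<'E'
def align(c,o,y0,y1,dz=.0012,ymax=75):
    a=c['pixels'];hs=cv2.cvtColor(a,cv2.COLOR_BGR2HSV)
    m=((hs[...,0]>15)&(hs[...,0]<32)&(hs[...,1]>150)&(hs[...,2]>60)).astype(np.uint8); m[ymax:]=0
    k,l,s_,ce=cv2.connectedComponentsWithStats(m[:, 220:430]); i=1+np.argmax(s_[1:,4]); x,y,w,h,_=s_[i]; p=(220+x+w/2-.5,y+h/2-.5)
    B=plane(c,[p],.05)[0,:2]
    z=o['eef_pos'][2]+dz; mid=[]
    for r in range(y0,y1,4):
        d=np.where(a[r,270:370].max(1)<60)[0]; mid.append((270+(d.min()+d.max())/2,r))
    M=plane(c,mid,z)[:,:2]; v=np.linalg.svd(M-M.mean(0))[2][0]; v*=np.sign(v[1]); ang=np.degrees(np.arctan2(v[1],v[0]))
    n=np.array([-.4396,.898]);x=np.array([.898,.4396])
    print('bush px',p,w,h,'world',B.round(4),'lat',round(B@x,4),'n',round(B@n,4),'| shaft dir',ang.round(2),'lat',(M@x)[[0,-1]].round(4),'tcp lat',round(o['eef_pos'][:2]@x,4),'n',round(o['eef_pos'][:2]@n,4))
E
python3 - <<'E'
from h import *
o=st();align(load('w3'),o,165,225)
c=load('w3');a=c['pixels'];pts=[]
for x in range(190,460,10):
    col=a[60:120,x].max(1); d=np.where(col<75)[0]
    if len(d): pts.append((x,60+d.max()+.5))
P=plane(c,pts,.0)[:,:2]; v=np.linalg.svd(P-P.mean(0))[2][0]; print('foot ang',np.degrees(np.arctan2(v[1],v[0])).round(2),pts[0],pts[-1],(P@[-.4396,.898]).mean())
E
```

```text
t 4.27 pos [ 642.7 -134.4   50.1] xang 115.46 F [ 0.   0.6 -2.2] w 20.5 gf 59.8
bush px (np.float64(324.0), np.float64(47.5)) 113 18 world [ 0.602  -0.0467] lat 0.5201 n -0.3066 | shaft dir 115.9 lat [0.5183 0.518 ] tcp lat 0.518 n -0.4032
foot ang 26.08 (190, np.float64(95.5)) (450, np.float64(92.5)) -0.318757766772971
```

{"fn": "play_rows", "kwargs": {
  "targets": [
    [[0,0,0],[0.011,0.006,-0.008],-0.8],
    [[0,0,0],[-0.03,0.088,-0.009],-0.8],
    [[0,0,0],[-0.047,0.125,-0.009],-0.8],
    [[0,0,0],[-0.065,0.162,-0.009],-0.8],
    [[0,0,0],[-0.065,0.162,-0.009],-0.8]
  ]
}}

```text
t: 4.68
eef_pos: [0.631, -0.1067, 0.047]
ee_rot: [[-0.434, 0.901, -0.001], [0.901, 0.434, 0.001], [0.001, -0.0, -1.0]]
contact_force: [-0.2, 0.8, -2.9]
gripper_width: 0.0202
gripper_force: 59.8
```

{"fn": "play_rows", "kwargs": {
  "targets": [
    [[0,0,0],[-0.012,0.024,0],-0.8],
    [[0,0,0],[-0.024,0.048,0],-0.8],
    [[0,0,0],[-0.036,0.072,0],-0.8],
    [[0,0,0],[-0.048,0.096,0],-0.8],
    [[0,0,0],[-0.058,0.119,0],-0.8]
  ]
}}

```text
t: 5.1
eef_pos: [0.6234, -0.0918, 0.0473]
ee_rot: [[-0.43, 0.903, 0.001], [0.903, 0.43, -0.0], [-0.001, 0.001, -1.0]]
contact_force: [1.7, -1.2, -1.0]
gripper_width: 0.02
gripper_force: 60.1
```

{"fn": "play_rows", "kwargs": {
  "targets": [
    [[0,0,0],[0,0,0],-0.8],
    [[0,0,0],[0,0,0],-0.8]
  ]
}}

```text
t: 5.27
eef_pos: [0.623, -0.0908, 0.0471]
ee_rot: [[-0.431, 0.902, -0.0], [0.902, 0.431, 0.001], [0.001, 0.0, -1.0]]
contact_force: [0.4, 0.6, -1.3]
gripper_width: 0.0204
gripper_force: 60.1
```

{"fn": "play_rows", "kwargs": {
  "targets": [
    [[0,0,0],[-0.01,0.02,0.007],-0.8],
    [[0,0,0],[-0.02,0.04,0.007],-0.8],
    [[0,0,0],[-0.03,0.06,0.007],-0.8],
    [[0,0,0],[-0.038,0.078,0.007],-0.8],
    [[0,0,0],[-0.044,0.09,0.007],-0.8]
  ]
}}

```text
t: 5.68
eef_pos: [0.616, -0.0775, 0.0478]
ee_rot: [[-0.431, 0.902, -0.001], [0.902, 0.431, 0.0], [0.0, -0.0, -1.0]]
contact_force: [-0.3, 0.2, -3.1]
gripper_width: 0.02
gripper_force: 59.9
```

{"fn": "play_rows", "kwargs": {
  "targets": [
    [[0,0,0],[-0.006,0.012,0],-0.8],
    [[0,0,0],[-0.012,0.024,0],-0.8],
    [[0,0,0],[-0.012,0.024,0],-0.8]
  ]
}}

```text
t: 5.93
eef_pos: [0.615, -0.0745, 0.0482]
ee_rot: [[-0.431, 0.902, 0.001], [0.902, 0.431, -0.0], [-0.001, 0.001, -1.0]]
contact_force: [-0.4, 0.5, -2.5]
gripper_width: 0.0206
gripper_force: 60.0
```

{"fn": "play_rows", "kwargs": {
  "targets": [
    [[0,0,0],[-0.005,0.01,0],-0.8],
    [[0,0,0],[-0.01,0.02,0],-0.8],
    [[0,0,0],[-0.01,0.02,0],-0.8]
  ]
}}

```text
t: 6.18
eef_pos: [0.6144, -0.0731, 0.0487]
ee_rot: [[-0.43, 0.903, 0.003], [0.903, 0.43, -0.002], [-0.003, 0.002, -1.0]]
contact_force: [3.3, -4.2, -0.4]
gripper_width: 0.0205
gripper_force: 60.1
```

{"fn": "play_rows", "kwargs": {
  "targets": [
    [[0,0,0],[-0.005,0.01,0],-0.8],
    [[0,0,0],[-0.01,0.02,0],-0.8],
    [[0,0,0],[-0.01,0.02,0],-0.8]
  ]
}}

```text
t: 6.43
eef_pos: [0.6142, -0.0728, 0.0491]
ee_rot: [[-0.428, 0.904, 0.005], [0.904, 0.428, -0.004], [-0.006, 0.003, -1.0]]
contact_force: [5.4, -8.7, -1.5]
gripper_width: 0.0201
gripper_force: 60.1
```

{"fn": "play_rows", "kwargs": {
  "targets": [
    [[0,0,0],[0.04,-0.08,0],-0.8],
    [[0,0,0],[0.11,-0.22,0],-0.8],
    [[0,0,0],[0.2,-0.4,0],-0.8],
    [[0,0,0],[0.29,-0.6,0],-0.8],
    [[0,0,0],[0.31,-0.65,0.03],-0.8]
  ]
}}

```text
t: 6.85
eef_pos: [0.6583, -0.1733, 0.0511]
ee_rot: [[-0.425, 0.905, -0.001], [0.905, 0.425, -0.003], [-0.002, -0.003, -1.0]]
contact_force: [0.6, -1.3, -1.8]
gripper_width: 0.0203
gripper_force: 59.8
```

{"fn": "play_rows", "kwargs": {
  "targets": [
    [[0,0,-0.02],[0,0,0.2],-0.8],
    [[0,0,-0.06],[0,0,0.45],-0.8],
    [[0,0,-0.1],[0,0,0.7],-0.8],
    [[0,0,-0.14],[0,0,0.9],-0.8],
    [[0,0,-0.18],[-0.1,0.1,1],-0.8]
  ]
}}

```text
t: 7.27
eef_pos: [0.6464, -0.1544, 0.2068]
ee_rot: [[0.127, 0.992, 0.007], [0.992, -0.127, -0.002], [-0.001, 0.007, -1.0]]
contact_force: [1.4, -1.0, -2.1]
gripper_width: 0.0199
gripper_force: 59.9
```

{"fn": "play_rows", "kwargs": {
  "targets": [
    [[0,0,-0.19],[-0.8,1,0.15],-0.8],
    [[0,0,-0.19],[-0.8,1,0.15],-0.8],
    [[0,0,-0.19],[-0.8,1,0.15],-0.8],
    [[0,0,-0.19],[-0.8,1,0.15],-0.8],
    [[0,0,-0.19],[-0.8,1,0.15],-0.8]
  ]
}}

```text
t: 7.68
eef_pos: [0.5198, 0.0028, 0.225]
ee_rot: [[0.657, 0.754, -0.002], [0.754, -0.657, 0.001], [-0.0, -0.003, -1.0]]
contact_force: [-0.5, 0.9, -3.5]
gripper_width: 0.0202
gripper_force: 59.9
```

{"fn": "play_rows", "kwargs": {
  "targets": [
    [[0,0,-0.14],[-0.7,1,0],-0.8],
    [[0,0,-0.14],[-0.7,1,0],-0.8],
    [[0,0,-0.14],[-0.7,1,0],-0.8],
    [[0,0,-0.14],[-0.7,1,0],-0.8],
    [[0,0,-0.14],[-0.7,1,0],-0.8]
  ]
}}

```text
t: 8.1
eef_pos: [0.4145, 0.1525, 0.2248]
ee_rot: [[0.915, 0.405, -0.002], [0.405, -0.915, 0.001], [-0.001, -0.001, -1.0]]
contact_force: [0.1, 1.4, -2.6]
gripper_width: 0.0202
gripper_force: 59.9
```

{"fn": "play_rows", "kwargs": {
  "targets": [
    [[0,0,0],[0,0.2,0],-0.8],
    [[0,0,0],[0,0.4,0],-0.8],
    [[0,0,0],[0,0.6,0],-0.8],
    [[0,0,0],[0,0.7,0],-0.8],
    [[0,0,0],[0,0.7,0],-0.8]
  ]
}}

```text
t: 8.52
eef_pos: [0.4167, 0.2583, 0.225]
ee_rot: [[0.912, 0.41, -0.001], [0.41, -0.912, 0.003], [0.0, -0.003, -1.0]]
contact_force: [-0.5, 0.2, -2.2]
gripper_width: 0.0201
gripper_force: 59.9
```

Run:
```python
from h import *
shot('wrist','w4');st()
```

```text
t 8.57 pos [417.1 255.8 224.7] xang 24.1 F [-0.1 -1.3 -3.1] w 20.5 gf 59.9
```

View pics/w4.png

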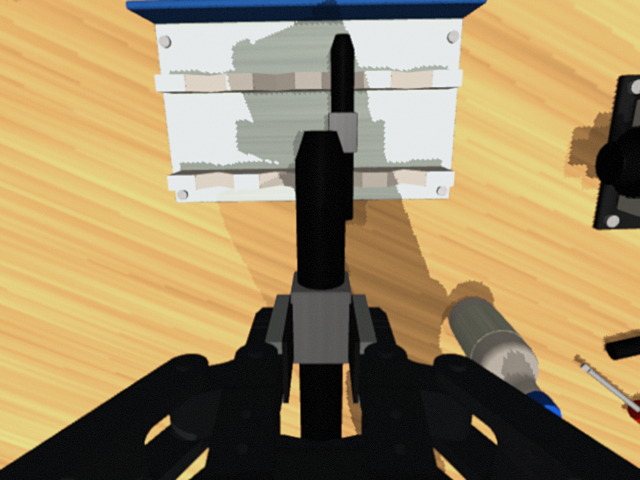

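Wrist view of the rack: near base corners at about (177,202) and (447,199), rail ends at (168,180)/(453,178) and (155,82)/(463,78). The racked shaft's tip is at (343,36) and its seat at (343,130).

Run:
```python
from h import *
c=load('w4');a=c['pixels'];hs=cv2.cvtColor(a,cv2.COLOR_BGR2HSV)
white=(hs[...,1]<60)&(hs[...,2]>100)
# near base edge: per column last white row
def fit(pts,z,n):
    P=plane(c,pts,z)[:,:2]; v=np.linalg.svd(P-P.mean(0))[2][0]; v*=np.sign(-v[1]); print(n,'ang',np.degrees(np.arctan2(v[1],v[0])).round(2),'mean',P.mean(0).round(4)); return P.mean(0),v
pts=[]
for x in list(range(190,225,4))+list(range(400,440,4)):
    d=np.where(white[150:230,x])[0]; pts.append((x,150+d.max()+.5))
pts=np.array(pts); m,v=fit(pts,.004,'near edge(z4)')
# fence bottom inner edge: first non-blue after blue
pf=[]
for x in range(180,330,8):
    blue=(hs[:60,x,0]>95)&(hs[:60,x,0]<130)&(hs[:60,x,1]>120); pf.append((x,np.where(blue)[0].max()+.5))
fit(np.array(pf),.008,'fence foot inner'); print(pf[0],pf[-1])
# left/right base edges per row at mid (rows 105..160)
for nm,rows in dict(base=range(105,165,10)).items():
    L=[];R=[]
    for y in rows:
        d=np.where(white[y,120:500])[0]; L.append((120+d.min()-.5,y)); R.append((120+d.max()+.5,y))
    PL=plane(c,L,.008)[:,:2];PR=plane(c,R,.008)[:,:2]
    yv=np.array([-v[1],v[0]]); yv*=np.sign(yv[0]); print('width',((PR-PL)@v).round(4),'x centre',((PR+PL)/2@v).mean().round(4))
    print('yhat ang',np.degrees(np.arctan2(yv[1],yv[0])).round(2))
xc=((PR+PL)/2@v).mean(); yc=m@yv+.078
O=xc*v+yc*yv; print('origin by base',O.round(4))
# racked
for (p,z) in [((343,36),.0455),((343,132),.051),((343,114),.051),((343,152),.051)]:
    q=plane(c,[p],z)[0,:2]-O; print('racked',p,(q@v).round(4),(q@yv).round(4))
for p in [(168,178),(453,176),(155,80),(463,76)]:
    q=plane(c,[p],.043)[0,:2]-O; print('rail',p,(q@v).round(4),(q@yv).round(4))
```

```text
near edge(z4) ang -64.96 mean [0.4153 0.2622]
fence foot inner ang -65.07 mean [0.5288 0.3707]
(180, np.float64(21.5)) (324, np.float64(19.5))
width [0.2493 0.2493 0.2492 0.2493 0.2493 0.2484] x centre -0.0669
yhat ang 25.04
origin by base [0.4838 0.2998]
racked (343, 36) 0.0264 0.0519
racked (343, 132) 0.0262 -0.0158
racked (343, 114) 0.0262 -0.0026
racked (343, 152) 0.0262 -0.0308
rail (168, 178) -0.1154 -0.0501
rail (453, 176) 0.1157 -0.0518
rail (155, 80) -0.116 0.0243
rail (463, 76) 0.1171 0.0236
```

Run:
```python
from h import *
c=load('w4');g=cv2.cvtColor(c['pixels'],cv2.COLOR_BGR2GRAY)
for x in (177,247):
    print(x,'far',dict(zip(range(64,100,1),g[64:100,x].tolist())))
    print(x,'near',dict(zip(range(160,206,1),g[160:206,x].tolist())))
print('fence',x,g[0:40,200].tolist(), c['pixels'][0:30:3,200].tolist())
yv=np.array([np.cos(np.radians(25.04)),np.sin(np.radians(25.04))]);O=np.array([.4838,.2998])
for r in (66,70,74,78,82,86,90,94,164,168,172,176,180,184,188,192): print(r,[(plane(c,[(247,r)],z)[0,:2]-O)@yv.round(4) for z in (.043,)],end=' ')
```

```text
177 far {64: 233, 65: 233, 66: 232, 67: 233, 68: 235, 69: 233, 70: 217, 71: 188, 72: 169, 73: 175, 74: 214, 75: 232, 76: 233, 77: 233, 78: 232, 79: 232, 80: 233, 81: 233, 82: 233, 83: 234, 84: 233, 85: 233, 86: 232, 87: 233, 88: 233, 89: 236, 90: 232, 91: 160, 92: 91, 93: 136, 94: 223, 95: 234, 96: 234, 97: 233, 98: 233, 99: 234}
177 near {160: 233, 161: 234, 162: 233, 163: 234, 164: 234, 165: 234, 166: 232, 167: 233, 168: 234, 169: 235, 170: 233, 171: 195, 172: 119, 173: 80, 174: 111, 175: 184, 176: 234, 177: 235, 178: 232, 179: 233, 180: 233, 181: 233, 182: 233, 183: 232, 184: 234, 185: 233, 186: 233, 187: 232, 188: 233, 189: 233, 190: 234, 191: 230, 192: 222, 193: 213, 194: 210, 195: 213, 196: 219, 197: 227, 198: 232, 199: 232, 200: 230, 201: 222, 202: 206, 203: 202, 204: 200, 205: 199}
247 far {64: 162, 65: 167, 66: 171, 67: 172, 68: 172, 69: 170, 70: 173, 71: 171, 72: 173, 73: 184, 74: 189, 75: 185, 76: 187, 77: 187, 78: 184, 79: 186, 80: 186, 81: 186, 82: 186, 83: 184, 84: 185, 85: 185, 86: 188, 87: 187, 88: 187, 89: 172, 90: 100, 91: 73, 92: 99, 93: 138, 94: 164, 95: 170, 96: 
[... 747 characters left out ...]
54, 31, 14], [53, 30, 16], [52, 28, 11], [47, 26, 9], [219, 233, 225], [235, 234, 230]]
66 [np.float64(0.032964084690036935)] 70 [np.float64(0.0301763407033278)] 74 [np.float64(0.027374079216532114)] 78 [np.float64(0.02455716472246954)] 82 [np.float64(0.02172546010624456)] 86 [np.float64(0.018878826619897048)] 90 [np.float64(0.016017123856586143)] 94 [np.float64(0.01314020972429879)] 164 [np.float64(-0.03982737694378489)] 168 [np.float64(-0.04301359803688499)] 172 [np.float64(-0.04621818005203936)] 176 [np.float64(-0.049441306322755285)] 180 [np.float64(-0.052683162571207726)] 184 [np.float64(-0.055943936948641075)] 188 [np.float64(-0.0592238200765846)] 192 [np.float64(-0.06252300508890007)]
```

{"fn": "play_rows", "kwargs": {
  "targets": [
    [[0,0,0.0035],[0.132,0.24,0],-0.8],
    [[0,0,0.0035],[0.132,0.48,-0.1],-0.8],
    [[0,0,0.0035],[0.132,0.68,-0.2],-0.8],
    [[0,0,0.0035],[0.132,0.719,-0.3],-0.8],
    [[0,0,0.0035],[0.132,0.719,-0.4],-0.8]
  ]
}}

```text
t: 8.98
eef_pos: [0.4371, 0.3636, 0.164]
ee_rot: [[0.909, 0.417, -0.001], [0.417, -0.909, 0.001], [-0.001, -0.001, -1.0]]
contact_force: [0.9, -0.2, -2.1]
gripper_width: 0.0202
gripper_force: 59.9
```

{"fn": "play_rows", "kwargs": {
  "targets": [
    [[0,0,0],[0,0,-0.2],-0.8],
    [[0,0,0],[0,0,-0.4],-0.8],
    [[0,0,0],[0,0,-0.58],-0.8],
    [[0,0,0],[0,0,-0.66],-0.8],
    [[0,0,0],[0,0,-0.66],-0.8]
  ]
}}

```text
t: 9.4
eef_pos: [0.4366, 0.3588, 0.063]
ee_rot: [[0.91, 0.414, -0.005], [0.414, -0.91, -0.005], [-0.006, 0.003, -1.0]]
contact_force: [-0.0, -0.7, -3.3]
gripper_width: 0.0203
gripper_force: 59.9
```

Run:
```python
from h import *
o=st();c=shot('wrist','w5');a=c['pixels'];g=cv2.cvtColor(a,cv2.COLOR_BGR2GRAY)
z=o['eef_pos'][2]+.0012;mid=[]
cv2.imwrite('pics/w5c.png',a)
yv=np.array([np.cos(np.radians(25.04)),np.sin(np.radians(25.04))]);v=np.array([yv[1],-yv[0]]);R=np.array([.4698,.2932])
for r in range(165,260,6):
    d=np.where(a[r,270:370].max(1)<60)[0]; mid.append((270+(d.min()+d.max())/2,r))
M=plane(c,mid,z)[:,:2]-R; print('shaft x',(M@v)[[0,-1]].round(4),'tcp',(o['eef_pos'][:2]-R)@v,(o['eef_pos'][:2]-R)@yv)
```

```text
t 9.4 pos [436.6 358.8  63. ] xang 24.44 F [-0.  -0.7 -3.3] w 20.3 gf 59.9
shaft x [-0.0736 -0.0741] tcp -0.07349076921381541 -0.002326194421091818
```

View pics/w5c.png

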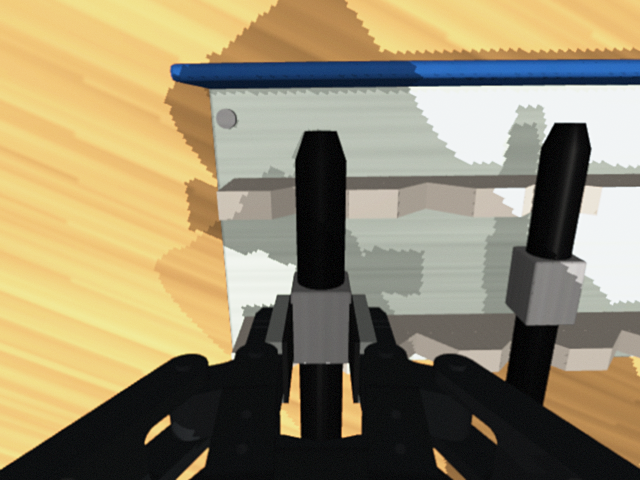

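The shaft is over the left free groove with its chamfer towards the blue fence at the top of the picture. The racked shaft is clear, with its seat at (547,285). I'll let the arm settle, then lower.

{"fn": "play_rows", "kwargs": {
  "targets": [
    [[0,0,0.001],[0,0,0],-0.8],
    [[0,0,0.001],[0,0,-0.05],-0.8],
    [[0,0,0.001],[0,0,-0.06],-0.8],
    [[0,0,0.001],[0,0,-0.06],-0.8]
  ]
}}

```text
t: 9.78
eef_pos: [0.4382, 0.3618, 0.0574]
ee_rot: [[0.909, 0.417, 0.001], [0.417, -0.909, 0.0], [0.001, 0.0, -1.0]]
contact_force: [0.1, -0.3, -2.2]
gripper_width: 0.0205
gripper_force: 59.9
```

```bash
cat >> h.py <<'E'
yv=np.array([np.cos(np.radians(25.04)),np.sin(np.radians(25.04))]);vx=np.array([yv[1],-yv[0]]);RO=np.array([.4698,.2932])
def rackst():
    o=st();q=o['eef_pos'][:2]-RO;print('rack xy',(q@vx*1000).round(1),(q@yv*1000).round(1));return o
E
python3 -c "
from h import *
rackst()"
```

```text
t 9.78 pos [438.2 361.8  57.4] xang 24.67 F [ 0.1 -0.3 -2.2] w 20.5 gf 59.9
rack xy -75.5 0.4
```

{"fn": "play_rows", "kwargs": {
  "targets": [
    [[0,0,0.001],[-0.007,0.015,-0.02],-0.8],
    [[0,0,0.001],[-0.007,0.015,-0.05],-0.8],
    [[0,0,0.001],[-0.007,0.015,-0.075],-0.8],
    [[0,0,0.001],[-0.007,0.015,-0.095],-0.8],
    [[0,0,0.001],[-0.007,0.015,-0.1],-0.8]
  ]
}}

```text
t: 10.2
eef_pos: [0.4366, 0.3637, 0.0412]
ee_rot: [[0.907, 0.42, -0.001], [0.42, -0.907, -0.001], [-0.001, 0.0, -1.0]]
contact_force: [-0.6, -0.3, -3.1]
gripper_width: 0.0205
gripper_force: 59.9
```

{"fn": "play_rows", "kwargs": {
  "targets": [
    [[0,0,0],[0,0,-0.01],-0.8],
    [[0,0,0],[0,0,-0.02],-0.8],
    [[0,0,0],[0,0,-0.02],-0.8]
  ]
}}

```text
t: 10.45
eef_pos: [0.4371, 0.3639, 0.0391]
ee_rot: [[0.907, 0.42, 0.0], [0.42, -0.907, -0.0], [0.0, 0.0, -1.0]]
contact_force: [0.0, -1.2, -1.8]
gripper_width: 0.0201
gripper_force: 60.2
```

```bash
python3 -c "
from h import *
rackst()"
```

```text
t 10.45 pos [437.1 363.9  39.1] xang 24.84 F [ 0.  -1.2 -1.8] w 20.1 gf 60.2
rack xy -77.9 0.3
```

{"fn": "play_rows", "kwargs": {
  "targets": [
    [[0,0,0],[0,0,-0.006],-0.8],
    [[0,0,0],[0,0,-0.01],-0.8],
    [[0,0,0],[0,0,-0.01],-0.8]
  ]
}}

```text
t: 10.7
eef_pos: [0.4373, 0.3638, 0.0388]
ee_rot: [[0.908, 0.42, 0.001], [0.42, -0.908, -0.001], [0.001, 0.001, -1.0]]
contact_force: [-2.4, -4.3, 10.9]
gripper_width: 0.02
gripper_force: 61.7
```

{"fn": "play_rows", "kwargs": {
  "targets": [
    [[0,0,0],[0,0,-0.006],-0.8],
    [[0,0,0],[0,0,-0.008],-0.8],
    [[0,0,0],[0,0,-0.008],-0.8]
  ]
}}

```text
t: 10.95
eef_pos: [0.4374, 0.3638, 0.0386]
ee_rot: [[0.908, 0.42, 0.002], [0.42, -0.908, -0.001], [0.001, 0.002, -1.0]]
contact_force: [-4.9, -7.3, 22.3]
gripper_width: 0.02
gripper_force: 63.1
```

{"fn": "play_rows", "kwargs": {
  "targets": [
    [[0,0,0],[0,0,0.012],-0.8],
    [[0,0,0],[0,0,0.012],-0.45],
    [[0,0,0],[0,0,0.012],-0.35],
    [[0,0,0],[0,0,0.012],-0.25],
    [[0,0,0],[0,0,0.012],-0.2]
  ]
}}

```text
t: 11.37
eef_pos: [0.4369, 0.3644, 0.038]
ee_rot: [[0.907, 0.42, 0.0], [0.42, -0.907, 0.0], [0.0, -0.0, -1.0]]
contact_force: [0.1, -0.0, 0.2]
gripper_width: 0.0341
gripper_force: 0.0
```

{"fn": "play_rows", "kwargs": {
  "targets": [
    [[0,0,0],[0,0,0.03],-0.2],
    [[0,0,0],[0,0,0.08],-0.2],
    [[0,0,0],[0,0,0.2],-0.2],
    [[0,0,0],[0,0,0.4],-0.2],
    [[0,0,0],[0,0,0.6],-0.2]
  ]
}}

```text
t: 11.78
eef_pos: [0.4363, 0.3637, 0.129]
ee_rot: [[0.907, 0.421, -0.002], [0.421, -0.907, -0.001], [-0.002, 0.0, -1.0]]
contact_force: [0.1, 0.6, -0.2]
gripper_width: 0.0342
gripper_force: 0.0
```

```bash
python3 -c "
from h import *
o=st(); print(o['joint_pos'].round(1))
c=shot('wrist','w6')
a=c['pixels'];seat(c,int(proj(c,[.437,.364,.051])[0,0]),int(proj(c,[.437,.364,.051])[0,1]),.051)
"
```

```text
t 11.78 pos [436.3 363.7 129. ] xang 24.88 F [ 0.1  0.6 -0.2] w 34.2 gf 0.0
[ -24.2   26.9  -28.1  107.7   16.2   49.4 -125.4]
seat [415.7 355.4] size [304.3 460.3] rect ang 24.8 | shaft mid [416.3 317.9] len 532.1 ang 104.1
```

{"fn": "play_rows", "kwargs": {
  "targets": [
    [[0,0,0.02],[0.05,-0.2,0.25],-0.2],
    [[0,0,0.04],[0.1,-0.5,0.45],0.3],
    [[0,0,0.055],[0.15,-0.75,0.5],0.3],
    [[0,0,0.069],[0.15,-1,0.5],0.3]
  ]
}}

```text
t: 12.17
eef_pos: [0.4608, 0.2253, 0.2055]
ee_rot: [[0.793, 0.609, 0.006], [0.609, -0.793, 0.003], [0.006, 0.001, -1.0]]
contact_force: [1.4, 0.9, 0.6]
gripper_width: 0.0551
gripper_force: 0.0
```

{"fn": "play_rows", "kwargs": {
  "targets": [
    [[0,0,0.069],[0.15,-1,0],0.3],
    [[0,0,0.069],[0.15,-1,0],0.3],
    [[0,0,0.069],[0.15,-1,0],0.3],
    [[0,0,0.069],[0.15,-1,0],0.3]
  ]
}}

```text
t: 12.5
eef_pos: [0.4815, 0.0716, 0.2027]
ee_rot: [[0.648, 0.762, 0.001], [0.762, -0.648, -0.001], [0.0, 0.001, -1.0]]
contact_force: [1.1, 0.0, -0.6]
gripper_width: 0.0557
gripper_force: 0.0
```

{"fn": "play_rows", "kwargs": {
  "targets": [
    [[0,0,0.069],[0.15,-1,0],0.3],
    [[0,0,0.069],[0.15,-1,0],0.3],
    [[0,0,0.069],[0.15,-1,0],0.3],
    [[0,0,0.069],[0.15,-1,0],0.3]
  ]
}}

```text
t: 12.83
eef_pos: [0.5039, -0.0785, 0.2027]
ee_rot: [[0.468, 0.884, 0.001], [0.884, -0.468, -0.001], [-0.0, 0.001, -1.0]]
contact_force: [0.5, 0.7, 0.4]
gripper_width: 0.0551
gripper_force: 0.0
```

{"fn": "play_rows", "kwargs": {
  "targets": [
    [[0,0,0.069],[0.15,-1,0],0.3],
    [[0,0,0.069],[0.15,-1,0],0.3],
    [[0,0,0.069],[0.15,-1,0],0.3],
    [[0,0,0.069],[0.15,-1,0],0.3]
  ]
}}

```text
t: 13.17
eef_pos: [0.5262, -0.2298, 0.2026]
ee_rot: [[0.269, 0.963, 0.001], [0.963, -0.269, -0.002], [-0.001, 0.001, -1.0]]
contact_force: [0.7, -0.8, 0.6]
gripper_width: 0.0556
gripper_force: 0.0
```

{"fn": "play_rows", "kwargs": {
  "targets": [
    [[0,0,0.069],[0.15,-1,0],0.3],
    [[0,0,0.069],[0.15,-1,0],0.3],
    [[0,0,0.069],[0.15,-1,0],0.3],
    [[0,0,0.069],[0.15,-1,0],0.3],
    [[0,0,0.069],[0.15,-1,0],0.3]
  ]
}}

```text
t: 13.58
eef_pos: [0.5472, -0.3835, 0.2018]
ee_rot: [[0.062, 0.998, 0.0], [0.998, -0.062, -0.004], [-0.004, 0.0, -1.0]]
contact_force: [-0.8, -1.5, -0.3]
gripper_width: 0.0557
gripper_force: 0.0
```

```bash
python3 -c "
from h import *
st()
c=shot('wrist','w7')
p=proj(c,[.553,-.4165,.022])[0]; print(p); seat(c,int(p[0]),int(p[1]))
"
```

```text
t 13.58 pos [ 547.2 -383.5  201.8] xang 86.44 F [-0.8 -1.5 -0.3] w 55.7 gf 0.0
[330.281738  247.7228282]
seat [ 553.3 -416.1] size [29. 21.] rect ang 87.4 | shaft mid [ 553.3 -417.7] len 144.0 ang 86.5
```

{"fn": "play_rows", "kwargs": {
  "targets": [
    [[0,0,0.001],[0.03,-0.204,-0.2],0.3],
    [[0,0,0.001],[0.03,-0.204,-0.4],0.3],
    [[0,0,0.001],[0.03,-0.204,-0.6],0.3],
    [[0,0,0.001],[0.03,-0.204,-0.75],0.3],
    [[0,0,0.001],[0.03,-0.204,-0.75],0.3]
  ]
}}

```text
t: 14.05
eef_pos: [0.5506, -0.4022, 0.0845]
ee_rot: [[0.048, 0.999, -0.007], [0.999, -0.048, 0.006], [0.005, -0.007, -1.0]]
contact_force: [-0.3, 0.3, -0.5]
gripper_width: 0.0552
gripper_force: 0.0
```

{"fn": "play_rows", "kwargs": {
  "targets": [
    [[0,0,0],[0,0,-0.15],0.3],
    [[0,0,0],[0,0,-0.35],0.3],
    [[0,0,0],[0,0,-0.5],0.3],
    [[0,0,0],[0,0,-0.53],0.3],
    [[0,0,0],[0,0,-0.53],0.3]
  ]
}}

```text
t: 14.47
eef_pos: [0.5533, -0.4045, 0.0101]
ee_rot: [[0.049, 0.999, -0.001], [0.999, -0.049, 0.001], [0.001, -0.001, -1.0]]
contact_force: [0.2, 0.1, 0.4]
gripper_width: 0.0555
gripper_force: 0.0
```

```bash
python3 -c "
from h import *
st()"
```

```text
t 14.47 pos [ 553.3 -404.5   10.1] xang 87.2 F [0.2 0.1 0.4] w 55.5 gf 0.0
```

{"fn": "play_rows", "kwargs": {
  "targets": [
    [[0,0,-0.003],[0,-0.04,0],0.3],
    [[0,0,-0.003],[0,-0.08,0],0.3],
    [[0,0,-0.003],[0,-0.08,0],0.3]
  ]
}}

```text
t: 14.72
eef_pos: [0.5542, -0.4209, 0.0124]
ee_rot: [[0.061, 0.998, 0.003], [0.998, -0.061, -0.003], [-0.003, 0.003, -1.0]]
contact_force: [0.3, -1.0, -0.7]
gripper_width: 0.0557
gripper_force: 0.0
```

{"fn": "play_rows", "kwargs": {
  "targets": [
    [[0,0,0],[0,0,0],-0.1],
    [[0,0,0],[0,0,0],-0.3],
    [[0,0,0],[0,0,0],-0.4],
    [[0,0,0],[0,0,0],-0.8],
    [[0,0,0],[0,0,0],-0.8]
  ]
}}

```text
t: 15.13
eef_pos: [0.5538, -0.4178, 0.0107]
ee_rot: [[0.059, 0.998, 0.001], [0.998, -0.059, -0.0], [-0.0, 0.001, -1.0]]
contact_force: [-0.3, 0.7, 4.3]
gripper_width: 0.0199
gripper_force: 59.8
```

{"fn": "play_rows", "kwargs": {
  "targets": [
    [[0,0,0],[0,0,0],-0.8],
    [[0,0,0],[0,0,0],-0.8]
  ]
}}

```text
t: 15.3
eef_pos: [0.5538, -0.4178, 0.0107]
ee_rot: [[0.059, 0.998, 0.001], [0.998, -0.059, -0.0], [-0.0, 0.001, -1.0]]
contact_force: [-1.3, 1.6, 5.8]
gripper_width: 0.0206
gripper_force: 59.9
```

```bash
python3 -c "
from h import *
st()"
```

```text
t 15.3 pos [ 553.8 -417.8   10.7] xang 86.6 F [-1.3  1.6  5.8] w 20.6 gf 59.9
```

{"fn": "play_rows", "kwargs": {
  "targets": [
    [[0,0,0],[0,0,0.1],-0.8],
    [[0,0,0.02],[0,0,0.33],-0.8],
    [[0,0,0.04],[0,0.05,0.56],-0.8],
    [[0,0,0.06],[0,0.15,0.76],-0.8],
    [[0,0,0.06],[0,0.35,0.85],-0.8]
  ]
}}

```text
t: 15.72
eef_pos: [0.5539, -0.3701, 0.1423]
ee_rot: [[-0.126, 0.992, 0.005], [0.992, 0.126, -0.006], [-0.006, 0.004, -1.0]]
contact_force: [1.1, -1.3, -1.6]
gripper_width: 0.0202
gripper_force: 59.2
```

{"fn": "play_rows", "kwargs": {
  "targets": [
    [[0,0,0.03],[0.1,0.25,0],-0.8],
    [[0,0,0.05],[0.2,0.5,0],-0.8],
    [[0,0,0.08],[0.3,0.75,0],-0.8],
    [[0,0,0.1],[0.4,1,0],-0.8]
  ]
}}

```text
t: 16.05
eef_pos: [0.6132, -0.2138, 0.1382]
ee_rot: [[-0.433, 0.902, -0.0], [0.902, 0.433, -0.0], [-0.0, -0.0, -1.0]]
contact_force: [0.9, -0.1, -2.6]
gripper_width: 0.0201
gripper_force: 59.2
```

{"fn": "play_rows", "kwargs": {
  "targets": [
    [[0,0,0],[0.1,0.25,0],-0.8],
    [[0,0,0],[0.18,0.45,-0.1],-0.8],
    [[0,0,0],[0.203,0.54,-0.25],-0.8],
    [[0,0,0],[0.203,0.54,-0.4],-0.8],
    [[0,0,0],[0.203,0.54,-0.4],-0.8]
  ]
}}

```text
t: 16.47
eef_pos: [0.6406, -0.1322, 0.0734]
ee_rot: [[-0.432, 0.902, -0.008], [0.902, 0.432, 0.001], [0.005, -0.006, -1.0]]
contact_force: [-2.1, -0.3, -2.9]
gripper_width: 0.0204
gripper_force: 59.1
```

```bash
cat >> h.py <<'E'
def bst():
    o=st();p=o['eef_pos'][:2];print('n',round(p@[-.4396,.898]*1000,1),'lat',round(p@[.898,.4396]*1000,1));return o
E
python3 -c "
from h import *
bst()"
```

```text
t 16.47 pos [ 640.6 -132.2   73.4] xang 115.59 F [-2.1 -0.3 -2.9] w 20.4 gf 59.1
n -400.3 lat 517.1
```

{"fn": "play_rows", "kwargs": {
  "targets": [
    [[0,0,0],[0,0,-0.08],-0.8],
    [[0,0,0],[0,0,-0.15],-0.8],
    [[0,0,0],[0,0,-0.158],-0.8],
    [[0,0,0],[0,0,-0.158],-0.8],
    [[0,0,0],[0,0,-0.158],-0.8]
  ]
}}

```text
t: 16.88
eef_pos: [0.6441, -0.1351, 0.0545]
ee_rot: [[-0.428, 0.904, 0.001], [0.904, 0.428, -0.0], [-0.001, 0.001, -1.0]]
contact_force: [0.2, -0.2, -1.8]
gripper_width: 0.0203
gripper_force: 59.2
```

{"fn": "play_rows", "kwargs": {
  "targets": [
    [[0,0,0],[0,0,0],-0.8],
    [[0,0,0],[0,0,0],-0.8]
  ]
}}

```text
t: 17.05
eef_pos: [0.6443, -0.1346, 0.0547]
ee_rot: [[-0.429, 0.904, 0.001], [0.904, 0.429, -0.0], [-0.001, 0.001, -1.0]]
contact_force: [0.1, 1.1, -2.4]
gripper_width: 0.0202
gripper_force: 59.2
```

```bash
python3 -c "
from h import *
o=bst(); align(shot('wrist','w8'),o,165,225,.0003)"
```

```text
t 17.05 pos [ 644.3 -134.6   54.7] xang 115.38 F [ 0.1  1.1 -2.4] w 20.2 gf 59.2
n -404.1 lat 519.4
bush px (np.float64(319.0), np.float64(49.0)) 109 17 world [ 0.6018 -0.0467] lat 0.5199 n -0.3065 | shaft dir 115.16 lat [0.5199 0.5196] tcp lat 0.5194 n -0.4041
```

{"fn": "play_rows", "kwargs": {
  "targets": [
    [[0,0,0.003],[0,0,-0.033],-0.8],
    [[0,0,0.003],[-0.03,0.06,-0.033],-0.8],
    [[0,0,0.003],[-0.058,0.119,-0.033],-0.8],
    [[0,0,0.003],[-0.076,0.156,-0.033],-0.8],
    [[0,0,0.003],[-0.076,0.156,-0.033],-0.8]
  ]
}}

```text
t: 17.52
eef_pos: [0.6315, -0.1077, 0.049]
ee_rot: [[-0.441, 0.898, -0.001], [0.898, 0.441, 0.002], [0.002, 0.0, -1.0]]
contact_force: [0.1, 0.8, -2.4]
gripper_width: 0.0204
gripper_force: 59.2
```

{"fn": "play_rows", "kwargs": {
  "targets": [
    [[0,0,0],[-0.012,0.024,0],-0.8],
    [[0,0,0],[-0.024,0.048,0],-0.8],
    [[0,0,0],[-0.036,0.072,0],-0.8],
    [[0,0,0],[-0.048,0.096,0],-0.8],
    [[0,0,0],[-0.058,0.119,0],-0.8]
  ]
}}

```text
t: 17.93
eef_pos: [0.6235, -0.0928, 0.0489]
ee_rot: [[-0.437, 0.899, 0.0], [0.899, 0.437, -0.0], [-0.0, 0.0, -1.0]]
contact_force: [0.0, -0.1, -1.5]
gripper_width: 0.0204
gripper_force: 59.2
```

{"fn": "play_rows", "kwargs": {
  "targets": [
    [[0,0,0],[0,0,0],-0.8],
    [[0,0,0],[0,0,0],-0.8]
  ]
}}

```text
t: 18.1
eef_pos: [0.6237, -0.0929, 0.0489]
ee_rot: [[-0.438, 0.899, 0.0], [0.899, 0.438, 0.0], [-0.0, 0.0, -1.0]]
contact_force: [0.8, 0.6, -1.6]
gripper_width: 0.0204
gripper_force: 59.2
```

```bash
python3 -c "
from h import *
o=bst()"
```

```text
t 18.1 pos [623.7 -92.9  48.9] xang 115.96 F [ 0.8  0.6 -1.6] w 20.4 gf 59.2
n -357.6 lat 519.2
```

{"fn": "play_rows", "kwargs": {
  "targets": [
    [[0,0,0],[-0.01,0.02,0.004],-0.8],
    [[0,0,0],[-0.02,0.04,0.005],-0.8],
    [[0,0,0],[-0.03,0.06,0.005],-0.8],
    [[0,0,0],[-0.038,0.078,0.005],-0.8],
    [[0,0,0],[-0.044,0.09,0.005],-0.8]
  ]
}}

```text
t: 18.52
eef_pos: [0.6169, -0.079, 0.0496]
ee_rot: [[-0.438, 0.899, -0.0], [0.899, 0.438, 0.0], [0.0, 0.0, -1.0]]
contact_force: [-0.1, 0.2, -1.1]
gripper_width: 0.0204
gripper_force: 59.2
```

{"fn": "play_rows", "kwargs": {
  "targets": [
    [[0,0,0],[-0.006,0.012,0],-0.8],
    [[0,0,0],[-0.012,0.024,0],-0.8],
    [[0,0,0],[-0.012,0.024,0],-0.8]
  ]
}}

```text
t: 18.77
eef_pos: [0.6154, -0.0756, 0.0497]
ee_rot: [[-0.438, 0.899, 0.0], [0.899, 0.438, 0.0], [-0.0, 0.0, -1.0]]
contact_force: [0.0, 0.1, -2.3]
gripper_width: 0.0203
gripper_force: 59.2
```

{"fn": "play_rows", "kwargs": {
  "targets": [
    [[0,0,0],[-0.005,0.01,0],-0.8],
    [[0,0,0],[-0.01,0.02,0],-0.8],
    [[0,0,0],[-0.01,0.02,0],-0.8]
  ]
}}

```text
t: 19.02
eef_pos: [0.6148, -0.0737, 0.05]
ee_rot: [[-0.437, 0.9, 0.002], [0.9, 0.437, -0.001], [-0.002, 0.002, -1.0]]
contact_force: [3.6, -2.6, -2.5]
gripper_width: 0.02
gripper_force: 59.2
```

```bash
python3 -c "
from h import *
o=bst()"
```

```text
t 19.02 pos [614.8 -73.7  50. ] xang 115.9 F [ 3.6 -2.6 -2.5] w 20.0 gf 59.2
n -336.4 lat 519.7
```

{"fn": "play_rows", "kwargs": {
  "targets": [
    [[0,0,0],[0.04,-0.08,0],-0.8],
    [[0,0,0],[0.11,-0.22,0],-0.8],
    [[0,0,0],[0.2,-0.4,0],-0.8],
    [[0,0,0],[0.29,-0.6,0],-0.8],
    [[0,0,0],[0.31,-0.65,0.03],-0.8]
  ]
}}

```text
t: 19.43
eef_pos: [0.6605, -0.1786, 0.0529]
ee_rot: [[-0.432, 0.902, -0.002], [0.902, 0.432, -0.004], [-0.003, -0.003, -1.0]]
contact_force: [-0.0, -2.1, -1.3]
gripper_width: 0.0203
gripper_force: 59.2
```

{"fn": "play_rows", "kwargs": {
  "targets": [
    [[0,0,-0.02],[0,0,0.2],-0.8],
    [[0,0,-0.06],[0,0,0.45],-0.8],
    [[0,0,-0.1],[0,0,0.7],-0.8],
    [[0,0,-0.14],[0,0,0.9],-0.8],
    [[0,0,-0.18],[-0.1,0.1,1],-0.8]
  ]
}}

```text
t: 19.85
eef_pos: [0.6485, -0.1596, 0.2086]
ee_rot: [[0.12, 0.993, 0.007], [0.993, -0.12, -0.002], [-0.001, 0.007, -1.0]]
contact_force: [0.8, -0.1, -0.5]
gripper_width: 0.02
gripper_force: 59.4
```

{"fn": "play_rows", "kwargs": {
  "targets": [
    [[0,0,-0.19],[-0.8,1,0.15],-0.8],
    [[0,0,-0.19],[-0.8,1,0.15],-0.8],
    [[0,0,-0.19],[-0.8,1,0.15],-0.8],
    [[0,0,-0.19],[-0.8,1,0.15],-0.8],
    [[0,0,-0.19],[-0.8,1,0.15],-0.8]
  ]
}}

```text
t: 20.27
eef_pos: [0.5223, -0.0024, 0.2269]
ee_rot: [[0.652, 0.758, -0.002], [0.758, -0.652, 0.001], [-0.001, -0.002, -1.0]]
contact_force: [0.2, 0.8, -2.9]
gripper_width: 0.02
gripper_force: 59.4
```

{"fn": "play_rows", "kwargs": {
  "targets": [
    [[0,0,-0.135],[-0.55,1,0],-0.8],
    [[0,0,-0.135],[-0.55,1,0],-0.8],
    [[0,0,-0.135],[-0.55,1,0],-0.8],
    [[0,0,-0.135],[-0.55,1,0],-0.8],
    [[0,0,-0.135],[-0.55,1,0],-0.8]
  ]
}}

```text
t: 20.68
eef_pos: [0.4392, 0.1496, 0.2269]
ee_rot: [[0.904, 0.428, -0.002], [0.428, -0.904, 0.002], [-0.001, -0.002, -1.0]]
contact_force: [-0.4, -0.2, -1.7]
gripper_width: 0.0207
gripper_force: 59.4
```

{"fn": "play_rows", "kwargs": {
  "targets": [
    [[0,0,0],[0.04,0.2,0],-0.8],
    [[0,0,0],[0.06,0.4,0],-0.8],
    [[0,0,0],[0.08,0.6,0],-0.8],
    [[0,0,0],[0.1,0.8,0],-0.8],
    [[0,0,0],[0.1,1,-0.15],-0.8]
  ]
}}

```text
t: 21.1
eef_pos: [0.4605, 0.2971, 0.2076]
ee_rot: [[0.905, 0.424, 0.006], [0.424, -0.905, 0.004], [0.007, -0.001, -1.0]]
contact_force: [0.8, -0.4, -2.1]
gripper_width: 0.0203
gripper_force: 59.5
```

{"fn": "play_rows", "kwargs": {
  "targets": [
    [[0,0,0],[0,0,0],-0.8],
    [[0,0,0],[0,0,0],-0.8]
  ]
}}

```text
t: 21.27
eef_pos: [0.4563, 0.2955, 0.2026]
ee_rot: [[0.903, 0.429, -0.004], [0.429, -0.903, -0.001], [-0.004, -0.001, -1.0]]
contact_force: [-0.3, -1.4, -2.0]
gripper_width: 0.0201
gripper_force: 59.5
```

```bash
python3 -c "
from h import *
o=rackst()"
```

```text
t 21.27 pos [456.3 295.5 202.6] xang 25.39 F [-0.3 -1.4 -2. ] w 20.1 gf 59.5
rack xy -7.8 -11.2
```

{"fn": "play_rows", "kwargs": {
  "targets": [
    [[0,0,-0.002],[0.016,0.142,-0.15],-0.8],
    [[0,0,-0.002],[0.016,0.142,-0.4],-0.8],
    [[0,0,-0.002],[0.016,0.142,-0.6],-0.8],
    [[0,0,-0.002],[0.016,0.142,-0.75],-0.8],
    [[0,0,-0.002],[0.016,0.142,-0.85],-0.8]
  ]
}}

```text
t: 21.68
eef_pos: [0.4598, 0.313, 0.0743]
ee_rot: [[0.908, 0.418, -0.003], [0.418, -0.908, -0.003], [-0.004, 0.002, -1.0]]
contact_force: [-0.7, -0.8, -2.8]
gripper_width: 0.0204
gripper_force: 59.5
```

{"fn": "play_rows", "kwargs": {
  "targets": [
    [[0,0,0],[0,0,-0.05],-0.8],
    [[0,0,0],[0,0,-0.1],-0.8],
    [[0,0,0],[0,0,-0.1],-0.8],
    [[0,0,0],[0,0,-0.1],-0.8]
  ]
}}

```text
t: 22.02
eef_pos: [0.4608, 0.3156, 0.0623]
ee_rot: [[0.908, 0.419, 0.001], [0.419, -0.908, 0.0], [0.001, 0.0, -1.0]]
contact_force: [0.7, 0.4, -2.3]
gripper_width: 0.0203
gripper_force: 59.5
```

```bash
python3 -c "
from h import *
o=rackst()
c=shot('wrist','w9');a=c['pixels'];mid=[]
for r in range(165,260,6):
    d=np.where(a[r,270:370].max(1)<60)[0]; mid.append((270+(d.min()+d.max())/2,r))
M=plane(c,mid,o['eef_pos'][2])[:,:2]-RO; print('shaft x',(M@vx)[[0,-1]].round(4))
"
```

```text
t 22.02 pos [460.8 315.6  62.3] xang 24.79 F [ 0.7  0.4 -2.3] w 20.3 gf 59.5
rack xy -24.1 1.4
shaft x [-0.0246 -0.0245]
```

{"fn": "play_rows", "kwargs": {
  "targets": [
    [[0,0,0.001],[-0.011,0.009,-0.03],-0.8],
    [[0,0,0.001],[-0.011,0.009,-0.07],-0.8],
    [[0,0,0.001],[-0.011,0.009,-0.105],-0.8],
    [[0,0,0.001],[-0.011,0.009,-0.13],-0.8],
    [[0,0,0.001],[-0.011,0.009,-0.14],-0.8]
  ]
}}

```text
t: 22.48
eef_pos: [0.4583, 0.3167, 0.04]
ee_rot: [[0.906, 0.423, -0.001], [0.423, -0.906, -0.001], [-0.001, 0.001, -1.0]]
contact_force: [-1.4, -3.3, 9.7]
gripper_width: 0.0203
gripper_force: 60.9
```

{"fn": "play_rows", "kwargs": {
  "targets": [
    [[0,0,0],[0,0,-0.005],-0.8],
    [[0,0,0],[0,0,-0.01],-0.8],
    [[0,0,0],[0,0,-0.01],-0.8]
  ]
}}

```text
t: 22.73
eef_pos: [0.4587, 0.3164, 0.0396]
ee_rot: [[0.906, 0.422, 0.0], [0.422, -0.906, -0.002], [-0.001, 0.001, -1.0]]
contact_force: [-1.4, -3.1, 6.5]
gripper_width: 0.02
gripper_force: 60.6
```

```bash
python3 -c "
from h import *
o=rackst()
"
```

```text
t 22.73 pos [458.7 316.4  39.6] xang 24.98 F [-1.4 -3.1  6.5] w 20.0 gf 60.6
rack xy -25.7 -0.2
```

{"fn": "play_rows", "kwargs": {
  "targets": [
    [[0,0,0],[0,0,0],-0.5],
    [[0,0,0],[0,0,0],-0.35],
    [[0,0,0],[0,0,0],-0.25],
    [[0,0,0],[0,0,0.0],-0.2],
    [[0,0,0],[0,0,0],-0.2]
  ]
}}

```text
t: 23.15
eef_pos: [0.4586, 0.3175, 0.0391]
ee_rot: [[0.906, 0.423, 0.0], [0.423, -0.906, 0.0], [0.0, -0.0, -1.0]]
contact_force: [-0.1, -0.5, 0.4]
gripper_width: 0.034
gripper_force: 0.0
```

{"fn": "play_rows", "kwargs": {
  "targets": [
    [[0,0,0],[0,0,0.03],-0.2],
    [[0,0,0],[0,0,0.15],-0.2],
    [[0,0,0],[0,0,0.38],-0.2],
    [[0,0,0],[0,0,0.65],-0.2],
    [[0,0,0],[0,0,0.9],-0.2]
  ]
}}

```text
t: 23.57
eef_pos: [0.458, 0.3172, 0.1759]
ee_rot: [[0.906, 0.423, -0.001], [0.423, -0.906, -0.0], [-0.001, -0.0, -1.0]]
contact_force: [1.4, 0.3, 0.0]
gripper_width: 0.0345
gripper_force: 0.0
```

{"fn": "play_rows", "kwargs": {
  "targets": [
    [[0,0,0.19],[0,-1,0.2],0],
    [[0,0,0.19],[0,-1,0.2],0],
    [[0,0,0.19],[0,-1,0.2],0],
    [[0,0,0.19],[0,-1,0.2],0],
    [[0,0,0.19],[0,-1,0.2],0]
  ]
}}

```text
t: 23.98
eef_pos: [0.4592, 0.1606, 0.205]
ee_rot: [[0.527, 0.85, 0.001], [0.85, -0.527, -0.004], [-0.003, 0.003, -1.0]]
contact_force: [0.3, -0.6, -0.0]
gripper_width: 0.0428
gripper_force: 0.0
```

{"fn": "play_rows", "kwargs": {
  "targets": [
    [[0,0,0.19],[0,-1,0],0.3],
    [[0,0,0.19],[0,-1,0],0.3],
    [[0,0,0.19],[0,-1,0],0.3],
    [[0,0,0.19],[0,-1,0],0.3],
    [[0,0,0.19],[0,-1,0],0.3]
  ]
}}

```text
t: 24.4
eef_pos: [0.4581, 0.0115, 0.2041]
ee_rot: [[0.01, 1.0, -0.001], [1.0, -0.01, -0.002], [-0.002, -0.001, -1.0]]
contact_force: [0.1, 0.8, 0.5]
gripper_width: 0.0553
gripper_force: 0.0
```

{"fn": "play_rows", "kwargs": {
  "targets": [
    [[0,0,0.187],[0.1,-1,0],0.3],
    [[0,0,0.187],[0.1,-1,0],0.3],
    [[0,0,0.187],[0.1,-1,0],0.3],
    [[0,0,0.187],[0.1,-1,0],0.3],
    [[0,0,0.187],[0.1,-1,0],0.3]
  ]
}}

```text
t: 24.82
eef_pos: [0.4733, -0.1406, 0.2042]
ee_rot: [[-0.527, 0.85, 0.0], [0.85, 0.527, -0.003], [-0.002, -0.001, -1.0]]
contact_force: [-0.0, -0.2, -0.1]
gripper_width: 0.0554
gripper_force: 0.0
```

```bash
python3 -c "
from h import *
c=load('w2');seat(c,48,40)
o=st(); print(o['joint_pos'].round(1))
c=shot('wrist','w10')
for p in ([.4485,-.1386,.022],[.44,-.12,.022]): print(proj(c,p))
"
```

```text
seat [ 669.3 -197.8] size [564.2 373.6] rect ang 26.6 | shaft mid [ 666.8 -180.9] len 584.8 ang 25.2
t 24.82 pos [ 473.3 -140.6  204.2] xang 121.78 F [-0.  -0.2 -0.1] w 55.4 gf 0.0
[ 38.2  15.  -33.5 113.3  10.3  54.5  31.3]
[[296.55480386 192.59468248]]
[[299.29825172 167.6685147 ]]
```

View pics/w10.png

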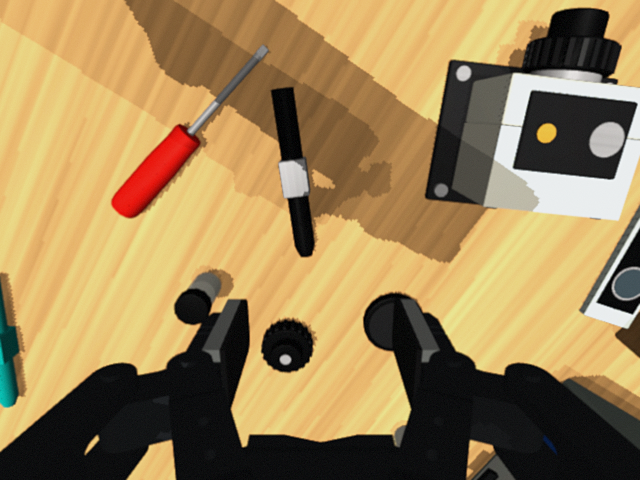

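The third shaft's seat is at (293,179). Its far end at (283,90) looks square and its near end at (305,253) tapered. I'll measure the seat.

```bash
python3 -c "
from h import *
st();c=load('w10');seat(c,293,179)
"
```

```text
t 24.87 pos [ 473.3 -137.9  204.1] xang 122.32 F [ 0.2 -1.3 -0.1] w 55.4 gf 0.0
seat [ 440.5 -130. ] size [21.2 29.5] rect ang 38.8 | shaft mid [ 440.4 -130.1] len 140.5 ang 129.0
```

{"fn": "play_rows", "kwargs": {
  "targets": [
    [[0,0,0.02],[-0.219,0.053,-0.1],0.3],
    [[0,0,0.037],[-0.219,0.053,-0.35],0.3],
    [[0,0,0.037],[-0.219,0.053,-0.6],0.3],
    [[0,0,0.037],[-0.219,0.053,-0.85],0.3],
    [[0,0,0.037],[-0.219,0.053,-0.96],0.3]
  ]
}}

```text
t: 25.28
eef_pos: [0.4383, -0.1233, 0.057]
ee_rot: [[-0.623, 0.782, -0.004], [0.782, 0.623, 0.002], [0.004, -0.002, -1.0]]
contact_force: [-0.8, 0.1, 0.5]
gripper_width: 0.0552
gripper_force: 0.0
```

{"fn": "play_rows", "kwargs": {
  "targets": [
    [[0,0,0],[0,0,0],0.3],
    [[0,0,0],[0,0,-0.05],0.3],
    [[0,0,0],[0,0,-0.05],0.3]
  ]
}}

```text
t: 25.53
eef_pos: [0.4414, -0.1243, 0.053]
ee_rot: [[-0.624, 0.781, 0.001], [0.781, 0.624, 0.0], [-0.001, 0.001, -1.0]]
contact_force: [-1.0, 0.8, -0.0]
gripper_width: 0.0553
gripper_force: 0.0
```

```bash
python3 -c "
from h import *
st()
"
```

```text
t 25.53 pos [ 441.4 -124.3   53. ] xang 128.63 F [-1.   0.8 -0. ] w 55.3 gf 0.0
```

Correct by (-1, -5.7) mm and go down 42.5 mm.

{"fn": "play_rows", "kwargs": {
  "targets": [
    [[0,0,0.001],[-0.006,-0.038,-0.05],0.3],
    [[0,0,0.001],[-0.006,-0.038,-0.15],0.3],
    [[0,0,0.001],[-0.006,-0.038,-0.24],0.3],
    [[0,0,0.001],[-0.006,-0.038,-0.283],0.3],
    [[0,0,0.001],[-0.006,-0.038,-0.283],0.3]
  ]
}}

```text
t: 25.95
eef_pos: [0.4395, -0.1309, 0.0097]
ee_rot: [[-0.626, 0.779, -0.001], [0.779, 0.626, -0.0], [0.0, -0.001, -1.0]]
contact_force: [0.5, 0.6, 0.1]
gripper_width: 0.055
gripper_force: 0.0
```

{"fn": "play_rows", "kwargs": {
  "targets": [
    [[0,0,0],[0,0,0],-0.1],
    [[0,0,0],[0,0,0],-0.3],
    [[0,0,0],[0,0,0],-0.4],
    [[0,0,0],[0,0,0],-0.8],
    [[0,0,0],[0,0,0],-0.8]
  ]
}}

```text
t: 26.37
eef_pos: [0.4406, -0.1307, 0.0112]
ee_rot: [[-0.627, 0.779, 0.002], [0.779, 0.627, -0.001], [-0.002, 0.001, -1.0]]
contact_force: [-0.9, 1.1, 6.6]
gripper_width: 0.0202
gripper_force: 58.9
```

{"fn": "play_rows", "kwargs": {
  "targets": [
    [[0,0,0],[0,0,0],-0.8],
    [[0,0,0],[0,0,0],-0.8]
  ]
}}

```text
t: 26.53
eef_pos: [0.4406, -0.1307, 0.0112]
ee_rot: [[-0.627, 0.779, 0.002], [0.779, 0.627, -0.001], [-0.002, 0.001, -1.0]]
contact_force: [-1.8, 0.9, 7.5]
gripper_width: 0.0205
gripper_force: 58.9
```

```bash
python3 -c "
from h import *
st()
"
```

```text
t 26.53 pos [ 440.6 -130.7   11.2] xang 128.82 F [-1.8  0.9  7.5] w 20.5 gf 58.9
```

{"fn": "play_rows", "kwargs": {
  "targets": [
    [[0,0,0],[0,0,0.1],-0.8],
    [[0,0,0],[0,0,0.33],-0.8],
    [[0,0,0],[0,0,0.56],-0.8],
    [[0,0,0],[0.05,0,0.76],-0.8],
    [[0,0,0],[0.2,0,0.85],-0.8]
  ]
}}

```text
t: 26.95
eef_pos: [0.4682, -0.1312, 0.1409]
ee_rot: [[-0.626, 0.78, 0.0], [0.78, 0.626, -0.002], [-0.002, -0.001, -1.0]]
contact_force: [0.1, 0.2, -3.7]
gripper_width: 0.0203
gripper_force: 60.1
```

{"fn": "play_rows", "kwargs": {
  "targets": [
    [[0,0,-0.03],[0.2,0,0],-0.8],
    [[0,0,-0.05],[0.45,-0.02,0],-0.8],
    [[0,0,-0.074],[0.7,-0.02,0],-0.8],
    [[0,0,-0.074],[0.9,-0.024,0],-0.8],
    [[0,0,-0.074],[1,-0.024,0],-0.8]
  ]
}}

```text
t: 27.37
eef_pos: [0.6232, -0.1338, 0.1378]
ee_rot: [[-0.431, 0.903, 0.002], [0.903, 0.431, 0.001], [-0.0, 0.002, -1.0]]
contact_force: [0.7, 0.6, -3.3]
gripper_width: 0.0208
gripper_force: 60.1
```

{"fn": "play_rows", "kwargs": {
  "targets": [
    [[0,0,0],[0.158,0,0],-0.8],
    [[0,0,0],[0.158,0,-0.15],-0.8],
    [[0,0,0],[0.158,0,-0.35],-0.8],
    [[0,0,0],[0.158,0,-0.5],-0.8],
    [[0,0,0],[0.158,0,-0.55],-0.8]
  ]
}}

```text
t: 27.78
eef_pos: [0.6402, -0.1341, 0.0509]
ee_rot: [[-0.431, 0.902, -0.007], [0.902, 0.431, 0.001], [0.004, -0.006, -1.0]]
contact_force: [-1.0, -0.2, -4.0]
gripper_width: 0.0203
gripper_force: 60.0
```

{"fn": "play_rows", "kwargs": {
  "targets": [
    [[0,0,0],[0,0,0],-0.8],
    [[0,0,0],[0,0,0],-0.8]
  ]
}}

```text
t: 27.95
eef_pos: [0.6436, -0.1341, 0.0557]
ee_rot: [[-0.431, 0.903, 0.0], [0.903, 0.431, 0.0], [0.0, 0.0, -1.0]]
contact_force: [0.3, -0.1, -3.4]
gripper_width: 0.0203
gripper_force: 60.0
```

```bash
python3 -c "
from h import *
o=bst(); align(shot('wrist','w11'),o,165,225,-.0002)
"
```

```text
t 27.95 pos [ 643.6 -134.1   55.7] xang 115.51 F [ 0.3 -0.1 -3.4] w 20.3 gf 60.0
n -403.4 lat 519.0
bush px (np.float64(321.0), np.float64(52.0)) 109 17 world [ 0.6018 -0.0468] lat 0.5199 n -0.3066 | shaft dir 115.49 lat [0.5193 0.5191] tcp lat 0.519 n -0.4034
```

{"fn": "play_rows", "kwargs": {
  "targets": [
    [[0,0,0.002],[0.004,0.002,-0.037],-0.8],
    [[0,0,0.002],[-0.026,0.062,-0.037],-0.8],
    [[0,0,0.002],[-0.054,0.121,-0.037],-0.8],
    [[0,0,0.002],[-0.072,0.155,-0.037],-0.8],
    [[0,0,0.002],[-0.072,0.155,-0.037],-0.8]
  ]
}}

```text
t: 28.42
eef_pos: [0.632, -0.1079, 0.0501]
ee_rot: [[-0.439, 0.898, -0.0], [0.898, 0.439, 0.001], [0.001, 0.0, -1.0]]
contact_force: [-0.1, 0.8, -3.3]
gripper_width: 0.02
gripper_force: 60.1
```

{"fn": "play_rows", "kwargs": {
  "targets": [
    [[0,0,0],[-0.012,0.024,0],-0.8],
    [[0,0,0],[-0.024,0.048,0],-0.8],
    [[0,0,0],[-0.036,0.072,0],-0.8],
    [[0,0,0],[-0.048,0.096,0],-0.8],
    [[0,0,0],[-0.058,0.119,0],-0.8]
  ]
}}

```text
t: 28.83
eef_pos: [0.6238, -0.0928, 0.0496]
ee_rot: [[-0.436, 0.9, -0.0], [0.9, 0.436, 0.0], [0.0, 0.0, -1.0]]
contact_force: [-0.1, 0.5, -2.8]
gripper_width: 0.0201
gripper_force: 60.1
```

{"fn": "play_rows", "kwargs": {
  "targets": [
    [[0,0,0],[0,0,0],-0.8],
    [[0,0,0],[0,0,0],-0.8]
  ]
}}

```text
t: 29.0
eef_pos: [0.624, -0.0928, 0.0496]
ee_rot: [[-0.437, 0.9, 0.0], [0.9, 0.437, 0.0], [0.0, 0.0, -1.0]]
contact_force: [-0.7, -0.5, -3.1]
gripper_width: 0.0202
gripper_force: 60.1
```

```bash
python3 -c "
from h import *
o=bst()
"
```

```text
t 29.0 pos [624.  -92.8  49.6] xang 115.89 F [-0.7 -0.5 -3.1] w 20.2 gf 60.1
n -357.7 lat 519.5
```

Square stop would be at n ≈ -343. I'll advance slowly.

{"fn": "play_rows", "kwargs": {
  "targets": [
    [[0,0,0],[-0.009,0.018,0.003],-0.8],
    [[0,0,0],[-0.018,0.036,0.003],-0.8],
    [[0,0,0],[-0.027,0.054,0.003],-0.8],
    [[0,0,0],[-0.035,0.072,0.003],-0.8],
    [[0,0,0],[-0.035,0.072,0.003],-0.8]
  ]
}}

```text
t: 29.42
eef_pos: [0.6184, -0.0813, 0.05]
ee_rot: [[-0.437, 0.899, -0.0], [0.899, 0.437, 0.001], [0.001, -0.0, -1.0]]
contact_force: [0.4, 0.1, -2.9]
gripper_width: 0.0201
gripper_force: 60.1
```

{"fn": "play_rows", "kwargs": {
  "targets": [
    [[0,0,0],[-0.005,0.01,0],-0.8],
    [[0,0,0],[-0.01,0.02,0],-0.8],
    [[0,0,0],[-0.01,0.02,0],-0.8]
  ]
}}

```text
t: 29.67
eef_pos: [0.6177, -0.0802, 0.0503]
ee_rot: [[-0.436, 0.9, 0.001], [0.9, 0.436, -0.001], [-0.001, 0.0, -1.0]]
contact_force: [1.6, -1.2, -3.1]
gripper_width: 0.0202
gripper_force: 60.1
```

{"fn": "play_rows", "kwargs": {
  "targets": [
    [[0,0,0],[-0.005,0.01,0],-0.8],
    [[0,0,0],[-0.01,0.02,0],-0.8],
    [[0,0,0],[-0.01,0.02,0],-0.8]
  ]
}}

```text
t: 29.92
eef_pos: [0.6175, -0.0801, 0.0508]
ee_rot: [[-0.434, 0.901, 0.003], [0.901, 0.434, -0.004], [-0.005, 0.001, -1.0]]
contact_force: [5.1, -8.3, -3.5]
gripper_width: 0.0203
gripper_force: 60.0
```

```bash
python3 -c "
from h import *
o=bst()
"
```

```text
t 29.92 pos [617.5 -80.1  50.8] xang 115.72 F [ 5.1 -8.3 -3.5] w 20.3 gf 60.0
n -343.4 lat 519.3
```

{"fn": "play_rows", "kwargs": {
  "targets": [
    [[0,0,0],[0.04,-0.08,0],-0.8],
    [[0,0,0],[0.11,-0.22,0],-0.8],
    [[0,0,0],[0.2,-0.4,0],-0.8],
    [[0,0,0],[0.29,-0.6,0],-0.8],
    [[0,0,0],[0.31,-0.65,0.03],-0.8]
  ]
}}

```text
t: 30.33
eef_pos: [0.6628, -0.1811, 0.0535]
ee_rot: [[-0.431, 0.902, -0.0], [0.902, 0.431, -0.003], [-0.003, -0.002, -1.0]]
contact_force: [-0.4, -1.8, -2.8]
gripper_width: 0.02
gripper_force: 60.0
```

{"fn": "play_rows", "kwargs": {
  "targets": [
    [[0,0,0.02],[0,0,0.2],-0.8],
    [[0,0,0.06],[0,0,0.45],-0.8],
    [[0,0,0.1],[0,0,0.7],-0.8],
    [[0,0,0.14],[0,0,0.9],-0.8],
    [[0,0,0.18],[0,0.1,1],-0.8]
  ]
}}

```text
t: 30.75
eef_pos: [0.6637, -0.1632, 0.209]
ee_rot: [[-0.849, 0.528, 0.005], [0.528, 0.849, -0.003], [-0.006, 0.0, -1.0]]
contact_force: [1.1, -1.5, -3.5]
gripper_width: 0.0201
gripper_force: 60.1
```

{"fn": "play_rows", "kwargs": {
  "targets": [
    [[0,0,0.19],[-0.5,1,0.1],-0.8],
    [[0,0,0.19],[-0.5,1,0.1],-0.8],
    [[0,0,0.19],[-0.5,1,0.1],-0.8],
    [[0,0,0.19],[-0.5,1,0.1],-0.8],
    [[0,0,0.19],[-0.5,1,0.1],-0.8]
  ]
}}

```text
t: 31.17
eef_pos: [0.5833, 0.0016, 0.2212]
ee_rot: [[-0.998, -0.059, -0.001], [-0.059, 0.998, 0.004], [0.001, 0.004, -1.0]]
contact_force: [-0.4, 1.9, -2.9]
gripper_width: 0.0204
gripper_force: 60.1
```

{"fn": "play_rows", "kwargs": {
  "targets": [
    [[0,0,0.126],[-0.4,1,0],-0.8],
    [[0,0,0.126],[-0.4,1,0],-0.8],
    [[0,0,0.126],[-0.4,1,0],-0.8],
    [[0,0,0.126],[-0.4,1,0],-0.8],
    [[0,0,0.126],[-0.4,1,0],-0.8]
  ]
}}

```text
t: 31.58
eef_pos: [0.5229, 0.1503, 0.2207]
ee_rot: [[-0.901, -0.434, -0.001], [-0.434, 0.901, 0.005], [-0.001, 0.005, -1.0]]
contact_force: [0.2, 0.6, -2.1]
gripper_width: 0.0205
gripper_force: 60.2
```

{"fn": "play_rows", "kwargs": {
  "targets": [
    [[0,0,0],[-0.06,0.15,0],-0.8],
    [[0,0,0],[-0.12,0.35,0],-0.8],
    [[0,0,0],[-0.17,0.5,-0.05],-0.8],
    [[0,0,0],[-0.17,0.55,-0.1],-0.8],
    [[0,0,0],[-0.17,0.57,-0.15],-0.8]
  ]
}}

```text
t: 32.0
eef_pos: [0.501, 0.2286, 0.197]
ee_rot: [[-0.905, -0.425, -0.0], [-0.425, 0.905, 0.001], [-0.0, 0.001, -1.0]]
contact_force: [0.4, -1.1, -2.2]
gripper_width: 0.0202
gripper_force: 60.2
```

{"fn": "play_rows", "kwargs": {
  "targets": [
    [[0,0,0],[0,0,0],-0.8],
    [[0,0,0],[0,0,0],-0.8]
  ]
}}

```text
t: 32.17
eef_pos: [0.502, 0.225, 0.1963]
ee_rot: [[-0.907, -0.421, -0.002], [-0.421, 0.907, -0.001], [0.002, -0.001, -1.0]]
contact_force: [-1.4, -0.5, -3.2]
gripper_width: 0.02
gripper_force: 60.2
```

```bash
python3 -c "
from h import *
o=rackst();print(o['joint_pos'].round(1))"
```

```text
t 32.17 pos [502.  225.  196.3] xang -155.1 F [-1.4 -0.5 -3.2] w 20.0 gf 60.2
rack xy 75.4 0.3
[ 12.3  27.6 -55.6 105.6  26.   60.7  61.4]
```

{"fn": "play_rows", "kwargs": {
  "targets": [
    [[0,0,0],[0.007,-0.016,-0.15],-0.8],
    [[0,0,0],[0.007,-0.016,-0.4],-0.8],
    [[0,0,0],[0.007,-0.016,-0.62],-0.8],
    [[0,0,0],[0.007,-0.016,-0.8],-0.8],
    [[0,0,0],[0.007,-0.016,-0.89],-0.8]
  ]
}}

```text
t: 32.58
eef_pos: [0.5021, 0.2212, 0.0604]
ee_rot: [[-0.908, -0.42, -0.004], [-0.42, 0.908, -0.003], [0.005, -0.001, -1.0]]
contact_force: [-0.9, -1.1, -3.4]
gripper_width: 0.0201
gripper_force: 60.1
```

{"fn": "play_rows", "kwargs": {
  "targets": [
    [[0,0,0],[0,0,0],-0.8],
    [[0,0,0],[0,0,0],-0.8],
    [[0,0,0],[0,0,0],-0.8]
  ]
}}

```text
t: 32.83
eef_pos: [0.5042, 0.2249, 0.0654]
ee_rot: [[-0.907, -0.422, 0.003], [-0.422, 0.907, 0.001], [-0.003, 0.0, -1.0]]
contact_force: [-0.3, 0.7, -3.8]
gripper_width: 0.0202
gripper_force: 60.2
```

```bash
python3 -c "
from h import *
o=rackst()
c=shot('wrist','w12');a=c['pixels'];mid=[]
for r in range(165,260,6):
    d=np.where(a[r,270:370].max(1)<60)[0]; mid.append((270+(d.min()+d.max())/2,r))
M=plane(c,mid,o['eef_pos'][2])[:,:2]-RO; print('shaft x',(M@vx)[[0,-1]].round(4))"
```

```text
t 32.83 pos [504.2 224.9  65.4] xang -155.05 F [-0.3  0.7 -3.8] w 20.2 gf 60.2
rack xy 76.5 2.3
shaft x [0.0757 0.0758]
```

{"fn": "play_rows", "kwargs": {
  "targets": [
    [[0,0,0],[-0.007,-0.016,-0.03],-0.8],
    [[0,0,0],[-0.007,-0.016,-0.08],-0.8],
    [[0,0,0],[-0.007,-0.016,-0.12],-0.8],
    [[0,0,0],[-0.007,-0.016,-0.145],-0.8],
    [[0,0,0],[-0.007,-0.016,-0.155],-0.8]
  ]
}}

```text
t: 33.3
eef_pos: [0.5014, 0.2214, 0.0401]
ee_rot: [[-0.906, -0.422, -0.001], [-0.422, 0.906, -0.002], [0.001, -0.001, -1.0]]
contact_force: [-4.1, -3.8, 16.7]
gripper_width: 0.0202
gripper_force: 62.6
```

{"fn": "play_rows", "kwargs": {
  "targets": [
    [[0,0,0],[0,0,-0.006],-0.8],
    [[0,0,0],[0,0,-0.012],-0.8],
    [[0,0,0],[0,0,-0.012],-0.8]
  ]
}}

```text
t: 33.55
eef_pos: [0.5014, 0.2215, 0.0401]
ee_rot: [[-0.906, -0.423, 0.0], [-0.423, 0.906, -0.003], [0.001, -0.003, -1.0]]
contact_force: [-6.1, -7.2, 19.3]
gripper_width: 0.0201
gripper_force: 62.9
```

```bash
python3 -c "
from h import *
o=rackst()"
```

```text
t 33.55 pos [501.4 221.5  40.1] xang -155.0 F [-6.1 -7.2 19.3] w 20.1 gf 62.9
rack xy 78.3 -1.7
```

Seated. I'll ease off, release, rise and check.

{"fn": "play_rows", "kwargs": {
  "targets": [
    [[0,0,0],[0,0,0.012],-0.8],
    [[0,0,0],[0,0,0.012],-0.45],
    [[0,0,0],[0,0,0.012],-0.35],
    [[0,0,0],[0,0,0.012],-0.25],
    [[0,0,0],[0,0,0.012],-0.2]
  ]
}}

```text
t: 33.97
eef_pos: [0.5018, 0.2222, 0.0403]
ee_rot: [[-0.906, -0.423, 0.0], [-0.423, 0.906, 0.0], [-0.0, 0.0, -1.0]]
contact_force: [0.1, 0.4, -0.5]
gripper_width: 0.0337
gripper_force: 0.0
```

{"fn": "play_rows", "kwargs": {
  "targets": [
    [[0,0,0],[0,0,0.03],-0.2],
    [[0,0,0],[0,0,0.15],-0.2],
    [[0,0,0],[0,0,0.38],-0.2],
    [[0,0,0],[0,0,0.65],-0.2],
    [[0,0,0],[0,0,0.9],-0.2]
  ]
}}

```text
t: 34.38
eef_pos: [0.5012, 0.2221, 0.177]
ee_rot: [[-0.906, -0.423, -0.001], [-0.423, 0.906, 0.0], [0.001, 0.001, -1.0]]
contact_force: [0.5, 0.5, 0.0]
gripper_width: 0.034
gripper_force: 0.0
```

{"fn": "play_rows", "kwargs": {
  "targets": [
    [[0,0,0],[0.2,-0.2,0.2],-0.2],
    [[0,0,0],[0.4,-0.4,0.4],-0.2],
    [[0,0,0],[0.6,-0.4,0.5],-0.2],
    [[0,0,0],[0.8,-0.4,0.5],-0.2],
    [[0,0,0],[0.9,-0.4,0.5],-0.2]
  ]
}}

```text
t: 34.8
eef_pos: [0.6422, 0.159, 0.2527]
ee_rot: [[-0.909, -0.417, 0.005], [-0.417, 0.909, 0.001], [-0.005, -0.002, -1.0]]
contact_force: [-0.4, -0.7, 0.4]
gripper_width: 0.0342
gripper_force: 0.0
```

{"fn": "play_rows", "kwargs": {
  "targets": [
    [[0,0,0],[0,0,0],-0.2],
    [[0,0,0],[0,0,0],-0.2],
    [[0,0,0],[0,0,0],-0.2]
  ]
}}

```text
t: 35.05
eef_pos: [0.6355, 0.1626, 0.2501]
ee_rot: [[-0.906, -0.424, -0.001], [-0.424, 0.906, 0.0], [0.001, 0.001, -1.0]]
contact_force: [-0.5, 0.5, 0.3]
gripper_width: 0.0342
gripper_force: 0.0
```

Run:
```python
from h import *
st();w=shot('wrist','wf')['pixels'];s=shot('side','sidef')['pixels'];b=shot('scene','scenef')['pixels']
r=lambda im:cv2.resize(im,(400,300),interpolation=cv2.INTER_CUBIC)
cv2.imwrite('pics/fin.png',np.vstack([np.hstack([r(w),r(s[120:225,230:370])]),np.hstack([r(s),r(b[215:335,340:500])])]))
```

```text
t 35.05 pos [635.5 162.6 250.1] xang -154.92 F [-0.5  0.5  0.3] w 34.2 gf 0.0
```

View pics/fin.png

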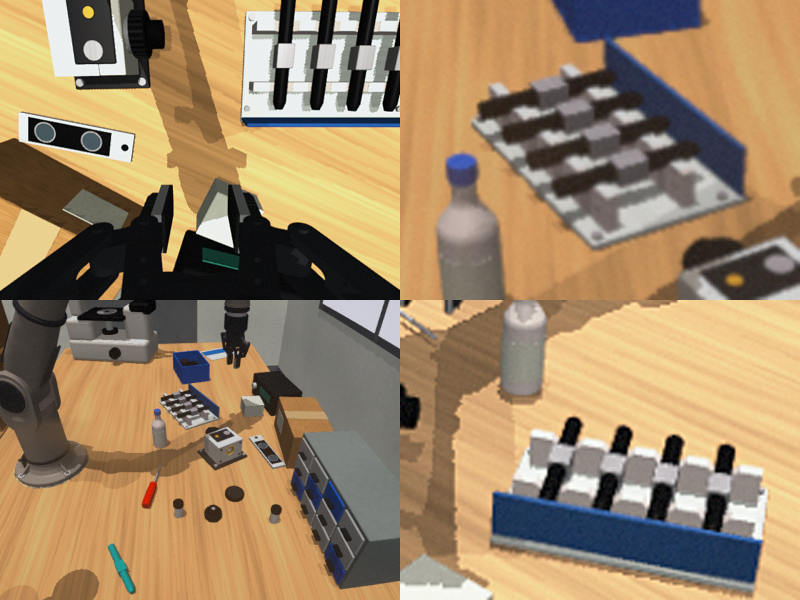

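The final views show all four shafts seated in the rack, with tapered ends by the blue fence in the wrist view at top left. The bystanders have not moved and the arm is clear, so I'll hand in.

```bash
python3 -c "
from workcell import manip
print(manip.job_done())"
```

```text
the job is handed in; nothing more can be done
None
```

All three loose shafts are in the rack's free grooves with their chamfered ends to the blue fence, each end found by feel in the bore, and the job is handed in at about 35 s of the 72 s allowed.

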